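Restock the gaps in the parts drawer

ROBOT

A 6-joint arm with a two-finger parallel gripper is mounted at the origin on the work surface. World frame = base frame: x ahead of the robot, y to its left, z up, the work surface at z = 0. Lengths are in mm, angles in rad, forces in N, time in s.
With the tool pointing down it reaches from about 350 to 1000 mm from the base axis. Payload 7.1 kg.
Tool frame: the origin (TCP) lies at the very end of the fingers, on their centre line; the grasp point (between the pads) lies robot.hold_point_z behind it (robot.hold_point_z is the distance from the TCP to the grasp point, in mm); z points along the fingers, y is the line along which they close (so a half turn about z gives the same grasp; the last joint's range is limited). The gripper opens to 85 mm and grips with 20 to 120 N. Pads are 22 mm wide; open, the fingers measure 114 mm over their backs; the gripper's body (76 mm by 85 mm) begins 54 mm behind the grasp point. The pads swing forward as they close: fully open they stand 13 mm farther back than shut.
Start: joints at [1.318, 0.423, 1.63, -0, 1.089, -0.019], TCP at [144.766, 607.987, 231.319] pointing down, gripper open.
Joint ranges: [-3, 3], [-0.9, 2.11], [0.09, 2.58], [-1.31, 4.45], [0.11, 2.69], [-2.54, 2.54]. Speed limits (rad/s): [2.39, 2.39, 3.01, 3.14, 3.14, 3.14].

INTERFACE

Orientations are given as a unit quaternion [w, x, y, z].
In Python, from station import telemetry, eyes, order, robot gives the robot as it stands. The module is installed in compiled form; this text tells all that it offers.
- The arm moves only by the tool apply_moves, never from a script. Its argument "plan" is a list of rows, each an object with "dp": the shift along the tool's x, y, z as a fraction of full scale, a list of three; "turn": the turn about the tool's z as a fraction of full scale; "gripper": the opening, from -1 (shut) to 1 (fully open). In form: [{"dp": [dx, dy, dz], "turn": turn, "gripper": gripper}, ...]. A call has 1 to 10 rows; each row shifts and turns the commanded pose from where the row before left it, along the tool's axes as they then stand; what a row does not reach is not made up. Full scale, the value 1, is 40 mm for a shift and 0.15 rad for a turn. A row lasts 1/10 s, in which the tool goes at most 50 mm and 8.59 degrees, less where a joint would pass 70% of its speed; a pose out of reach is approached as far as the arm can. A call with a number of a shift or a turn outside -1 to 1 is refused whole. A call with a gripper value outside its range is refused whole. The fingers move at their own pace and stop on an object; "squeeze" is the grip in N (left out, the last holds). Time passes only in rows, so rows that do not move let the fingers close. It gives the time, the measured TCP pose, the force, the opening and the grip force at its end, in the units of the state.
- telemetry.observe(): the state, without advancing time (a new reading comes with each control period).
- eyes.snapshot(name): name is "scene" or "top" or "wrist"; returns a dict with "pixels" (400x640x3 uint8, red, green, blue), "fx", "fy", "cx", "cy" (pixels), "R" (3x3) and "t" (3): a world point X has camera coordinates R X + t; the wrist camera has in their place "T_tool_cam" (4x4, takes a point from camera to tool coordinates, whose origin is the TCP and whose axes are the flange's). Camera axes: x right, y down, z forward; pixel columns grow to the right and rows downward; lengths in mm; the calibration is good to about 2 mm. A picture is of the moment at which its call begins: read the wrist's pose just before it. There is no depth.
- order.job_done(): hands the job in; it is judged then, once.
The state is a dict: "time_s": time; "joint_positions": joint angles; "joint_velocities": joint speeds; "joint_efforts": joint torques, N m; "eef_pos": TCP position; "eef_rot": TCP orientation; "ft_force": force on the tool from outside, world axes, zero at the start; "torque": the same for the moment, N m; "finger_gap": opening from 0.0 (shut) to 1.0 (fully open); "finger_force": force on a finger pad.
Only numpy, scipy, OpenCV 4.12 (cv2) and the standard library are available. Lean on these libraries where they do the work, as an engineer would, in place of code of your own. Each camera call takes 0.05 s, during which the arm holds its last target. There are 200 camera calls.

TASK

Pull the red parts drawer out to its stop, then take the two spare jars from the slanted rack and set them down upright, without dropping them, one in each of the drawer's two empty pockets, leaving the four jars that are already there in their pockets. Then push the drawer fully shut, with everything standing in it. Leave the mug, the screwdriver and the tape measure where they are.

Things in the scene. Friction and masses are not known exactly. Their poses are not given: they have to be found in the camera images.
- drawer (a joint): the drawer, m: 0 fully shut, 0.15 at its stop fully out; it slides out along the cabinet's own -x and stays where it is left
- drawer_handle (a point): middle of the drawer's steel bar handle, a horizontal round bar 10 mm in diameter and 120 mm long along the drawer's y, 82 mm above the table; the bar's axis is 45 mm in front of the red drawer front; its ends bend back to the front. Axes are the cabinet's (x points into the cabinet, y along the bar, z up)
- cabinet: low blue steel cabinet with one red-fronted drawer, 234 wide (y), 220 deep, 106 high, fixed to the table. Origin: on the table under the middle of its front edge; the cabinet lies to its +x, the drawer (front panel 12 mm thick) comes out to -x
- rack: fixed green and grey rack, base 100 x 170 mm. Two square cups, 45 mm either side of its middle along y, lean 30 degrees from vertical towards its +x; 24 mm deep along that axis, 42 mm wide inside, walls 4 mm, so the upper 42 mm of a jar stands out. Cup floor centres: 40 mm above the table over its y axis. Origin: under its middle, on the table; +x faces away from the robot
- pocket0 (a point): centre of the floor of pocket 0 (front row, right as seen from the robot) in the drawer's black insert: square, 44 mm wide, 24 mm deep, blue floor 16 mm above the table, pockets 62 mm apart. Moves with the drawer; axes are the cabinet's. Four of the six hold a jar; which two are empty differs each time
- pocket1 (a point): centre of the floor of pocket 1 (front row, middle as seen from the robot) in the drawer's black insert: square, 44 mm wide, 24 mm deep, blue floor 16 mm above the table, pockets 62 mm apart. Moves with the drawer; axes are the cabinet's. Four of the six hold a jar; which two are empty differs each time
- pocket2 (a point): centre of the floor of pocket 2 (front row, left as seen from the robot) in the drawer's black insert: square, 44 mm wide, 24 mm deep, blue floor 16 mm above the table, pockets 62 mm apart. Moves with the drawer; axes are the cabinet's. Four of the six hold a jar; which two are empty differs each time
- pocket3 (a point): centre of the floor of pocket 3 (rear row, right as seen from the robot) in the drawer's black insert: square, 44 mm wide, 24 mm deep, blue floor 16 mm above the table, pockets 62 mm apart. Moves with the drawer; axes are the cabinet's. Four of the six hold a jar; which two are empty differs each time
- pocket4 (a point): centre of the floor of pocket 4 (rear row, middle as seen from the robot) in the drawer's black insert: square, 44 mm wide, 24 mm deep, blue floor 16 mm above the table, pockets 62 mm apart. Moves with the drawer; axes are the cabinet's. Four of the six hold a jar; which two are empty differs each time
- pocket5 (a point): centre of the floor of pocket 5 (rear row, left as seen from the robot) in the drawer's black insert: square, 44 mm wide, 24 mm deep, blue floor 16 mm above the table, pockets 62 mm apart. Moves with the drawer; axes are the cabinet's. Four of the six hold a jar; which two are empty differs each time
- jar0: screw-top jar, clear with brass parts inside, orange cap, a plain cylinder 36 mm in diameter and 66 mm tall, about 0.1 kg. Origin: centre of its underside; z runs up its axis to the cap. One of the four jars already standing in the drawer's pockets
- jar1: screw-top jar, clear with brass parts inside, orange cap, a plain cylinder 36 mm in diameter and 66 mm tall, about 0.1 kg. Origin: centre of its underside; z runs up its axis to the cap. One of the four jars already standing in the drawer's pockets
- jar2: screw-top jar, clear with brass parts inside, orange cap, a plain cylinder 36 mm in diameter and 66 mm tall, about 0.1 kg. Origin: centre of its underside; z runs up its axis to the cap. One of the four jars already standing in the drawer's pockets
- jar3: screw-top jar, clear with brass parts inside, orange cap, a plain cylinder 36 mm in diameter and 66 mm tall, about 0.1 kg. Origin: centre of its underside; z runs up its axis to the cap. One of the four jars already standing in the drawer's pockets
- spare0: screw-top jar, clear with brass parts inside, orange cap, a plain cylinder 36 mm in diameter and 66 mm tall, about 0.1 kg. Origin: centre of its underside; z runs up its axis to the cap. One of the two spares; it starts in a cup of the slanted rack, leaning 30 degrees with its cap towards the rack's +x
- spare1: screw-top jar, clear with brass parts inside, orange cap, a plain cylinder 36 mm in diameter and 66 mm tall, about 0.1 kg. Origin: centre of its underside; z runs up its axis to the cap. One of the two spares; it starts in a cup of the slanted rack, leaning 30 degrees with its cap towards the rack's +x
- mug: bystander: white mug, 80 mm wide, 92 mm high, handle at its +y; origin at the centre of its underside
- screwdriver: bystander: screwdriver lying on the table along its x; origin at the underside of its middle
- tape: bystander: yellow tape measure, 66 x 34 x 62 mm high; origin at the centre of its underside
Things that resemble listed ones, but are neither listed nor needed, are in the scene too. What is shaped like the spare0 but black or blue is not meant.

How it is judged (in metres and radians):
On the way, in this order (a step that is already met when the one before it is completed fails the run):
1. the drawer is pulled out to its stop (at least 142 of 150 mm) (value of joint drawer above 0.142 m), for 0.2 s.
2. with the drawer out (over 100 mm), both spares stand released and upright in pockets (value of joint drawer above 0.1 m and ((horizontal distance between spare0 and pocket0 below 0.01 m and z of spare0 in the frame of pocket0 between -0.005 and 0.005 m) or (horizontal distance between spare0 and pocket1 below 0.01 m and z of spare0 in the frame of pocket1 between -0.005 and 0.005 m) or (horizontal distance between spare0 and pocket2 below 0.01 m and z of spare0 in the frame of pocket2 between -0.005 and 0.005 m) or (horizontal distance between spare0 and pocket3 below 0.01 m and z of spare0 in the frame of pocket3 between -0.005 and 0.005 m) or (horizontal distance between spare0 and pocket4 below 0.01 m and z of spare0 in the frame of pocket4 between -0.005 and 0.005 m) or (horizontal distance between spare0 and pocket5 below 0.01 m and z of spare0 in the frame of pocket5 between -0.005 and 0.005 m)) and angle between each of spare0, spare1's own z axis and vertical below 0.12 rad and ((horizontal distance between spare1 and pocket0 below 0.01 m and z of spare1 in the frame of pocket0 between -0.005 and 0.005 m) or (horizontal distance between spare1 and pocket1 below 0.01 m and z of spare1 in the frame of pocket1 between -0.005 and 0.005 m) or (horizontal distance between spare1 and pocket2 below 0.01 m and z of spare1 in the frame of pocket2 between -0.005 and 0.005 m) or (horizontal distance between spare1 and pocket3 below 0.01 m and z of spare1 in the frame of pocket3 between -0.005 and 0.005 m) or (horizontal distance between spare1 and pocket4 below 0.01 m and z of spare1 in the frame of pocket4 between -0.005 and 0.005 m) or (horizontal distance between spare1 and pocket5 below 0.01 m and z of spare1 in the frame of pocket5 between -0.005 and 0.005 m)) and contact force between the fingers and spare0 below 0.1 N and contact force between the fingers and spare1 below 0.1 N), for 0.2 s.
At the end, for the whole second after the job is handed in: The drawer is shut (within 8 mm); both spares stand at rest in pockets that were empty (within 10 mm of the pocket centre, 5 mm of its floor and 7 degrees of upright); the four other jars are upright within 20 mm of where they were at the start (value of joint drawer below 0.008 m and ((horizontal distance between spare0 and pocket0 below 0.01 m and z of spare0 in the frame of pocket0 between -0.005 and 0.005 m) or (horizontal distance between spare0 and pocket1 below 0.01 m and z of spare0 in the frame of pocket1 between -0.005 and 0.005 m) or (horizontal distance between spare0 and pocket2 below 0.01 m and z of spare0 in the frame of pocket2 between -0.005 and 0.005 m) or (horizontal distance between spare0 and pocket3 below 0.01 m and z of spare0 in the frame of pocket3 between -0.005 and 0.005 m) or (horizontal distance between spare0 and pocket4 below 0.01 m and z of spare0 in the frame of pocket4 between -0.005 and 0.005 m) or (horizontal distance between spare0 and pocket5 below 0.01 m and z of spare0 in the frame of pocket5 between -0.005 and 0.005 m)) and angle between each of spare0, spare1, jar0, jar1, jar2, jar3's own z axis and vertical below 0.12 rad and linear speed of each of spare0, spare1 below 0.02 m/s and ((horizontal distance between spare1 and pocket0 below 0.01 m and z of spare1 in the frame of pocket0 between -0.005 and 0.005 m) or (horizontal distance between spare1 and pocket1 below 0.01 m and z of spare1 in the frame of pocket1 between -0.005 and 0.005 m) or (horizontal distance between spare1 and pocket2 below 0.01 m and z of spare1 in the frame of pocket2 between -0.005 and 0.005 m) or (horizontal distance between spare1 and pocket3 below 0.01 m and z of spare1 in the frame of pocket3 between -0.005 and 0.005 m) or (horizontal distance between spare1 and pocket4 below 0.01 m and z of spare1 in the frame of pocket4 between -0.005 and 0.005 m) or (horizontal distance between spare1 and pocket5 below 0.01 m and z of spare1 in the frame of pocket5 between -0.005 and 0.005 m)) and distance of each of jar0, jar1, jar2, jar3 from where it was at the start of the episode below 0.02 m); the robot touches nothing.
It fails at once if a mug is pushed more than 30 mm away (distance of mug from where it was at the start of the episode above 0.03 m).
It fails at once if a screwdriver is pushed more than 30 mm away (distance of screwdriver from where it was at the start of the episode above 0.03 m).
It fails at once if a tape measure is pushed more than 30 mm away (distance of tape from where it was at the start of the episode above 0.03 m).
It fails at once if a jar that was already in the drawer is lifted more than 20 mm or tipped over 30 degrees (height (world z) of any of jar0, jar1, jar2, jar3 above 0.036 m or angle between any of jar0, jar1, jar2, jar3's own z axis and vertical above 0.52 rad).
It fails at once if a spare is dropped or thrown (over 0.7 m/s while not in the fingers) ((contact force between the fingers and spare0 below 0.05 N and linear speed of spare0 above 0.7 m/s) or (contact force between the fingers and spare1 below 0.05 N and linear speed of spare1 above 0.7 m/s)).
It also fails if it takes over 72 s, if anything falls off the work surface, if the arm or the gripper's body presses on something with over 40 N, if the wrist force passes 120 N, or if a joint passes its speed limit or range.

## Working session

There is one attempt and no reset: what is moved stays moved. The work goes in short steps, Python scripts to look and compute and a tool call to move; the robot and the scene stay as the last step left them, time stands still between calls to the robot, and variables do not carry over. Pictures are saved under pics/ and viewed, at most 10 in all, crops included, and the job is handed in when it is done.

Besides the shell and the picture viewer there is one more tool, called after ">>>" in YAML: its name, and indented under it one key for each argument. apply_moves: Moves the arm, as the interface text tells. Its arguments: {"type":"object","properties":{"plan":{"type":"array","items":{"type":"object","properties":{"dp":{"type":"array","items":{"type":"number","minimum":-1,"maximum":1}},"turn":{"type":"number","minimum":-1,"maximum":1},"gripper":{"type":"number"}}}},"squeeze":{"type":"number"}},"required":["plan"]}

```bash
mkdir -p pics; cat > h.py <<'E'
import numpy as np, cv2
from station import telemetry, eyes, order, robot
def save(n,f,crop=None,s=1):
    c=eyes.snapshot(n); p=c["pixels"][...,::-1]
    if crop: x0,y0,x1,y1=crop; p=p[y0:y1,x0:x1]
    cv2.imwrite("pics/"+f,cv2.resize(np.ascontiguousarray(p),None,fx=s,fy=s,interpolation=cv2.INTER_CUBIC)); return c
def ray(c,u,v):
    d=np.array([(u-c["cx"])/c["fx"],(v-c["cy"])/c["fy"],1]);R=np.array(c["R"]);t=np.array(c["t"])
    return -R.T@t, R.T@d
def atz(c,u,v,z):
    o,d=ray(c,u,v); return o+d*(z-o[2])/d[2]
def tri(*rs):
    A=0;b=0
    for o,d in rs:
        d=d/np.linalg.norm(d);M=np.eye(3)-np.outer(d,d);A=A+M;b=b+M@o
    x=np.linalg.solve(A,b); return x,[np.linalg.norm(np.cross(x-o,d/np.linalg.norm(d))) for o,d in rs]
E
python3 - <<'E'
from h import *
import pickle
s=telemetry.observe();print(s, robot.hold_point_z)
C={}
for n in("scene","top"):
    C[n]=save(n,n+"0.png",s=1.25); print(n,{k:np.round(v,3) for k,v in C[n].items() if k!="pixels"})
pickle.dump(C,open("C.pkl","wb"))
E
```

```text
{'time_s': 0.0, 'joint_positions': array([ 1.31799922e+00,  4.23828777e-01,  1.63068059e+00, -3.05337978e-05,
        1.08862400e+00, -1.90244768e-02]), 'joint_velocities': array([ 0.00131665, -0.00118114,  0.00218012,  0.00262496, -0.00050016,
        0.00210153]), 'joint_efforts': array([ 1.84657256e-03, -5.57373691e+01, -2.81752092e+01,  1.60513282e-04,
        7.20224722e-03, -7.33264415e-05]), 'eef_pos': array([144.64165738, 607.47034205, 230.55693109]), 'eef_rot': array([-9.09814483e-05,  1.16613262e-01,  9.93177101e-01, -7.65083730e-04]), 'ft_force': array([ 0.17726358,  0.37263433, -0.6046512 ]), 'torque': array([-0.08013887, -0.03880152,  0.0252358 ]), 'finger_force': 0.0, 'finger_gap': 1.0025202653540635} 18.700000000000003
scene {'fx': np.float64(451.985), 'fy': np.float64(451.985), 'cx': np.float64(321.968), 'cy': np.float64(193.926), 'R': array([[ 0.406,  0.914,  0.002],
       [ 0.679, -0.3  , -0.67 ],
       [-0.612,  0.273, -0.742]]), 't': array([-259.805, -367.164, 1927.719])}
top {'fx': np.float64(398.481), 'fy': np.float64(398.481), 'cx': np.float64(315.996), 'cy': np.float64(200.042), 'R': array([[-0.158, -0.987, -0.001],
       [-0.964,  0.155, -0.216],
       [ 0.213, -0.033, -0.976]]), 't': array([ 101.287,  631.337, 1009.906])}
```

View pics/scene0.png

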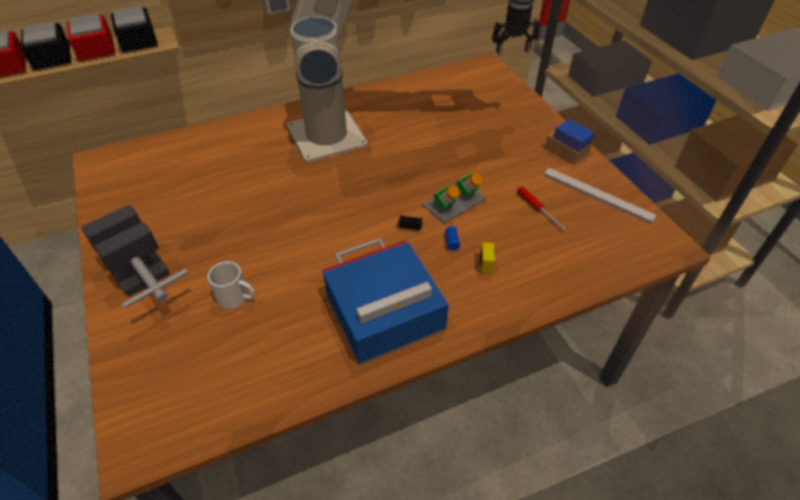

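View pics/top0.png

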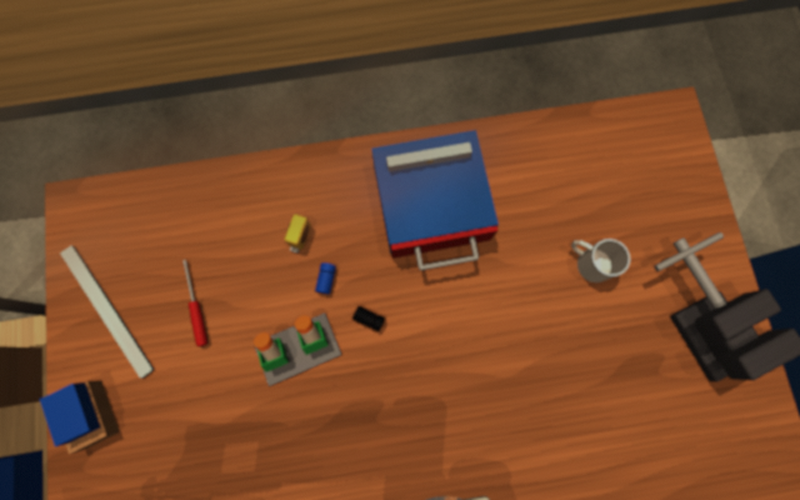

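Scene view (pixels in the 1.25x pictures): handle at about (360,248), cabinet top around (385,295), rack at (455,205). Top view: handle bar runs from (421,268) to (476,259), and the rack's jar caps are at (264,341) and (304,323). The rack base is the grey plate around (300,350).

```bash
python3 - <<'E'
from h import *
import pickle
C=pickle.load(open("C.pkl","rb"));T,S=C["top"],C["scene"]
q=lambda n,u,v,z:print(n,np.round(atz(T,u/1.25,v/1.25,z),1))
q("bar L",421,268,82);q("bar R",476,259,82)
for n,u,v in(("cab FL",390,246),("FR",496,229),("BL",373,148),("BR",476,131)):q(n,u,v,106)
for n,u,v in(("rack",268,384),("rack",340,353),("rack",323,313)):q(n,u,v,5)
q("cap",264,341,97);q("cap",304,323,97)
q("mug",605,262,92);q("sd",197,330,10);q("tape",297,230,60);q("black",368,318,20);q("blue",326,278,20)
# bar ends by triangulation
for a,b in(((421,268),(337,256)),((476,259),(383,242))):
    print(tri(ray(T,a[0]/1.25,a[1]/1.25),ray(S,b[0]/1.25,b[1]/1.25)))
print({k:np.round(v,3) for k,v in eyes.snapshot("wrist").items() if k!="pixels"})
E
```

```text
bar L [589.3 -47.7  82. ]
bar R [ 590.  -166.7   82. ]
cab FL [641.6  10.4 106. ]
FR [ 642.5 -216.1  106. ]
BL [864.9  12.8 106. ]
BR [ 868.6 -217.6  106. ]
rack [403.2 317.    5. ]
rack [443.8 153.9   5. ]
rack [536.6 179.6   5. ]
cap [488.9 293.1  97. ]
cap [512.  208.7  97. ]
mug [ 538.9 -431.8   92. ]
sd [542.9 458.7  10. ]
tape [720.3 206.   60. ]
black [508.3  81.3  20. ]
blue [611.3 161.1  20. ]
(array([ 581.46849872, -104.72720485,   40.64204997]), [np.float64(55.68096919791587), np.float64(55.68096919791596)])
(array([ 608.27052747, -104.610432  ,  125.76261891]), [np.float64(59.24173928147225), np.float64(59.24173928147237)])
{'fx': np.float64(292.561), 'fy': np.float64(292.561), 'cx': np.float64(324.885), 'cy': np.float64(198.872), 'T_tool_cam': array([[-1.00000e-03, -9.50000e-01, -3.13000e-01,  8.11350e+01],
       [ 1.00000e+00, -1.00000e-03,  0.00000e+00, -1.44000e-01],
       [-1.00000e-03, -3.13000e-01,  9.50000e-01, -1.42849e+02],
       [ 0.00000e+00,  0.00000e+00,  0.00000e+00,  1.00000e+00]])}
```

>>> apply_moves:
  plan:
    - {"dp": [0,0,0],"turn": -0.835,"gripper": 1}
    - {"dp": [0,0,0],"turn": -0.835,"gripper": 1}
    - {"dp": [0,0,0],"turn": -0.835,"gripper": 1}
    - {"dp": [0,0,0],"turn": -0.835,"gripper": 1}
    - {"dp": [-0.49,-1,0],"turn": 0,"gripper": 1}
    - {"dp": [-0.49,-1,0],"turn": 0,"gripper": 1}
    - {"dp": [-0.49,-1,0],"turn": 0,"gripper": 1}
    - {"dp": [-0.49,-1,0],"turn": 0,"gripper": 1}
    - {"dp": [-0.49,-1,0],"turn": 0,"gripper": 1}
    - {"dp": [-0.49,-1,0],"turn": 0,"gripper": 1}

```text
time_s: 1.15
eef_pos: [322.4, 406.0, 231.2]
eef_rot: [-0.0, -0.133, 0.991, -0.0]
ft_force: [1.0, 1.2, -0.7]
finger_gap: 0.997
finger_force: 0.0
```

>>> apply_moves:
  plan:
    - {"dp": [-0.49,-1,0],"turn": 0,"gripper": 1}
    - {"dp": [-0.49,-1,0],"turn": 0,"gripper": 1}
    - {"dp": [-0.49,-1,0],"turn": 0,"gripper": 1}
    - {"dp": [-0.49,-1,0],"turn": 0,"gripper": 1}
    - {"dp": [-0.49,-1,0],"turn": 0,"gripper": 1}
    - {"dp": [0,0,0],"turn": 0,"gripper": 1}
    - {"dp": [0,0,0],"turn": 0,"gripper": 1}

```text
time_s: 1.85
eef_pos: [469.2, 239.6, 231.0]
eef_rot: [-0.0, -0.132, 0.991, 0.0]
ft_force: [0.4, 0.4, 0.7]
finger_gap: 0.995
finger_force: 0.0
```

```bash
cat >> h.py <<'E'
from scipy.spatial.transform import Rotation as Ro
import pickle
def tool(s=None):
    s=s or telemetry.observe(); w,x,y,z=s["eef_rot"]; return Ro.from_quat([x,y,z,w]).as_matrix(),np.array(s["eef_pos"])
def wrist(f,crop=None,s=1):
    Rt,p=tool(); c=save("wrist",f,crop,s); T=np.array(c["T_tool_cam"])
    Rc=Rt@T[:3,:3]; o=Rt@T[:3,3]+p; c["R"]=Rc.T; c["t"]=-Rc.T@o; pickle.dump(c,open("pics/"+f+".pkl","wb")); return c
def to(P,yaw=None):
    """remaining move in tool-axis units (40 mm, .15 rad) to world point P, after turning to yaw (rad)"""
    Rt,p=tool(); y0=np.arctan2(-Rt[0,1],Rt[1,1]); out={}
    if yaw is None: yaw=y0
    A=np.array([[-np.cos(yaw),-np.sin(yaw),0],[-np.sin(yaw),np.cos(yaw),0],[0,0,-1]]).T
    print("at",np.round(p,1),"yaw",round(y0,4),"turn",round(-(yaw-y0)/.15,3),"dp total",np.round(A.T@(np.array(P)-p)/40,3))
def st():
    s=telemetry.observe(); print(round(s["time_s"],2),np.round(s["eef_pos"],1),"F",np.round(s["ft_force"],1),"gap",round(s["finger_gap"],3),"grip",round(s["finger_force"],1))
def ld(f): return pickle.load(open("pics/"+f+".pkl","rb"))
def pr(c,P):
    q=np.array(c["R"])@np.array(P)+c["t"]; return np.array([c["fx"]*q[0]/q[2]+c["cx"],c["fy"]*q[1]/q[2]+c["cy"]])
E
python3 - <<'E'
from h import *
st();c=wrist("w1.png",s=1.25)
# next: view over handle
to((520,-105,260),0.0)
E
```

```text
1.85 [469.2 239.6 231. ] F [0.4 0.4 0.7] gap 0.995 grip 0.0
at [468.6 240.4 231. ] yaw 0.2662 turn 1.775 dp total [-1.285 -8.634 -0.724]
```

View pics/w1.png

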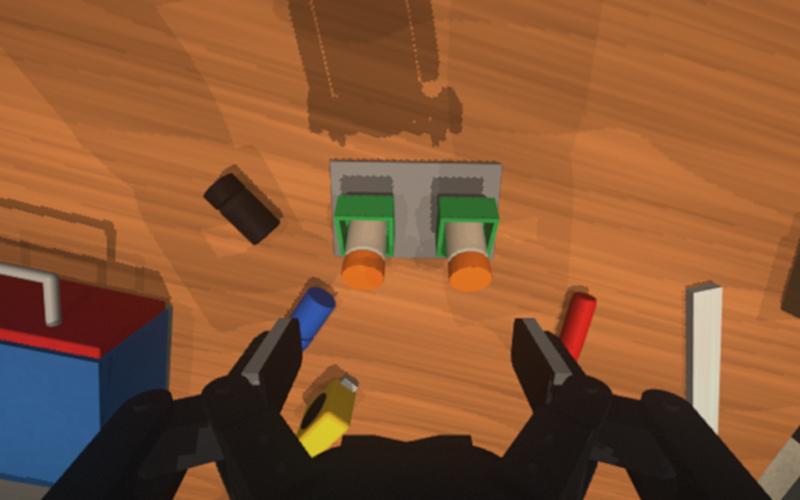

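Wrist view: the rack base's near edge runs from (330,160) to (500,164). The cap centres are near (363,272) and (469,272), and the green cups show their openings. The yaw fits well. Next is the handle.

>>> apply_moves:
  plan:
    - {"dp": [0,0,0],"turn": 0.89,"gripper": 1}
    - {"dp": [0,0,0],"turn": 0.885,"gripper": 1}
    - {"dp": [-0.1,-1,-0.09],"turn": 0,"gripper": 1}
    - {"dp": [-0.1,-1,-0.09],"turn": 0,"gripper": 1}
    - {"dp": [-0.1,-1,-0.09],"turn": 0,"gripper": 1}
    - {"dp": [-0.1,-1,-0.09],"turn": 0,"gripper": 1}
    - {"dp": [-0.1,-1,-0.09],"turn": 0,"gripper": 1}
    - {"dp": [-0.1,-1,-0.09],"turn": 0,"gripper": 1}
    - {"dp": [0,-1,-0.09],"turn": 0,"gripper": 1}
    - {"dp": [0,-1,-0.09],"turn": 0,"gripper": 1}

```text
time_s: 2.9
eef_pos: [492.9, -79.4, 260.3]
eef_rot: [-0.0, -0.002, 1.0, 0.0]
ft_force: [-0.0, -0.2, -1.1]
finger_gap: 0.999
finger_force: 0.0
```

>>> apply_moves:
  plan:
    - {"dp": [0,-0.63,0],"turn": 0,"gripper": 1}
    - {"dp": [0,0,0],"turn": 0,"gripper": 1}
    - {"dp": [0,0,0],"turn": 0,"gripper": 1}

```text
time_s: 3.2
eef_pos: [493.0, -103.6, 259.9]
eef_rot: [-0.0, -0.001, 1.0, 0.0]
ft_force: [-0.0, 0.5, -0.5]
finger_gap: 1.003
finger_force: 0.0
```

```bash
python3 - <<'E'
from h import *
st();c=wrist("w2.png",s=1.25)
E
```

```text
3.2 [ 493.  -103.6  259.9] F [-0.   0.5 -0.5] gap 1.003 grip 0.0
```

View pics/w2.png

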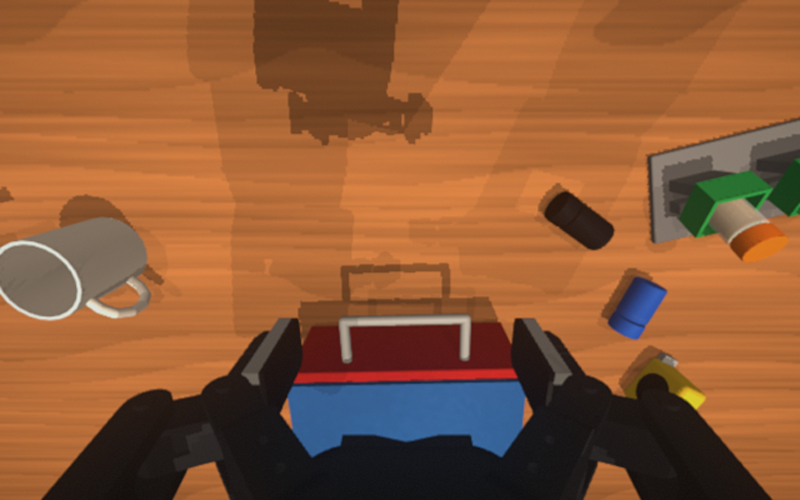

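Wrist view: bar runs from (341,322) to (470,319), so its axis is nearly along y. The red front's top edge is at row 378.

```bash
python3 - <<'E'
from h import *
C=pickle.load(open("C.pkl","rb"));T,S=C["top"],C["scene"];W=ld("w2.png");k=1.25
for n,t,s,w in(("+y",(421,268),(337,256),(468,320)),("-y",(476,259),(383,242),(343,323))):
    f=lambda c,a:ray(c,a[0]/k,a[1]/k)
    print(n,[ (np.round(x,1),np.round(r,1)) for x,r in(tri(f(T,t),f(W,w)),tri(f(T,t),f(W,w),f(S,s)),)], "w@82",np.round(atz(W,w[0]/k,w[1]/k,82),1))
for w in((295,384),(521,379)): print("front edge z106",np.round(atz(W,w[0]/k,w[1]/k,106),1))
to((590,-106,180),0.01+np.pi/2)
E
```

```text
+y [(array([586.4, -45.6,  93.3]), array([1.6, 1.6])), (array([588.6, -84.1,  67.2]), array([35.2, 44.3, 78.6]))] w@82 [591.7 -42.2  82. ]
-y [(array([ 587.7, -163.8,   94.8]), array([0.5, 0.5])), (array([ 596.7, -123.1,  113.1]), array([39.2, 41.4, 80.1]))] w@82 [ 595.  -165.7   82. ]
front edge z106 [ 648.2 -211.4  106. ]
front edge z106 [642.6   8.  106. ]
at [ 493.  -103.2  259.9] yaw 0.0022 turn -10.524 dp total [ 0.094 -2.424  1.998]
```

>>> apply_moves:
  plan:
    - {"dp": [0,0,0.1],"turn": 1,"gripper": 0.2}
    - {"dp": [0,0,0.1],"turn": 1,"gripper": 0.2}
    - {"dp": [0,0,0.1],"turn": 1,"gripper": 0.2}
    - {"dp": [0,0,0.1],"turn": 1,"gripper": 0.2}
    - {"dp": [0,0,0.1],"turn": 1,"gripper": 0.2}
    - {"dp": [0,0,0.1],"turn": 1,"gripper": 0.2}
    - {"dp": [0,0,0.1],"turn": 1,"gripper": 0.2}
    - {"dp": [0,0,0.1],"turn": 1,"gripper": 0.2}
    - {"dp": [0,0,0.1],"turn": 1,"gripper": 0.2}
    - {"dp": [0,0,0.1],"turn": 1,"gripper": 0.2}

```text
time_s: 4.25
eef_pos: [493.2, -102.7, 219.9]
eef_rot: [-0.0, 0.683, 0.731, 0.0]
ft_force: [-0.2, -0.1, -0.7]
finger_gap: 0.6
finger_force: 0.0
```

```bash
python3 - <<'E'
from h import *
C=pickle.load(open("C.pkl","rb"));T,S=C["top"],C["scene"];W=ld("w2.png");k=1.25
st()
for n,t,s,w in(("+y",(421,268),(383,242),(468,320)),("-y",(476,259),(337,256),(343,323))):
    f=lambda c,a:ray(c,a[0]/k,a[1]/k)
    print(n,[ (np.round(x,1),np.round(r,1)) for x,r in(tri(f(T,t),f(S,s)),tri(f(W,w),f(S,s)),tri(f(T,t),f(W,w),f(S,s)),)])
to((590,-105,150),0.015-np.pi/2)
E
```

```text
4.25 [ 493.2 -102.7  219.9] F [-0.2 -0.1 -0.7] gap 0.6 grip 0.0
+y [(array([593.1, -42.6,  73.3]), array([6.3, 6.3])), (array([596.5, -38.9,  74.2]), array([1.7, 1.7])), (array([594.1, -42.2,  75.3]), array([7.1, 1.7, 5.6]))]
-y [(array([ 592. , -166.6,   73.8]), array([1.9, 1.9])), (array([ 596.9, -166.1,   78.7]), array([0.2, 0.2])), (array([ 594.3, -166.5,   77.9]), array([3.8, 2.6, 1.8]))]
at [ 493.2 -102.7  219.9] yaw -1.5026 turn 0.355 dp total [-0.094  2.42   1.747]
```

>>> apply_moves:
  plan:
    - {"dp": [0,0.2,0],"turn": 0.355,"gripper": -0.1}
    - {"dp": [0,0.76,0],"turn": 0,"gripper": -0.1}
    - {"dp": [-0.05,0.76,0.3],"turn": 0,"gripper": -0.1}
    - {"dp": [-0.04,0.76,0.6],"turn": 0,"gripper": -0.1}
    - {"dp": [0,0.02,0.7],"turn": 0,"gripper": -0.1}
    - {"dp": [0,0,0.7],"turn": 0,"gripper": -0.1}
    - {"dp": [0,0,0],"turn": 0,"gripper": -0.1}

```text
time_s: 4.95
eef_pos: [590.5, -103.3, 124.3]
eef_rot: [-0.003, 0.7, 0.714, -0.002]
ft_force: [-0.1, -0.4, 0.1]
finger_gap: 0.451
finger_force: 0.0
```

```bash
python3 - <<'E'
from h import *
st();c=wrist("w3.png",s=1.0);to((593,-105,63),0.02-np.pi/2)
E
```

```text
4.95 [ 590.5 -103.3  124.3] F [-0.1 -0.4  0.1] gap 0.451 grip 0.0
at [ 591.8 -103.9  126.4] yaw -1.5501 turn 0.005 dp total [-0.028  0.029  1.586]
```

View pics/w3.png

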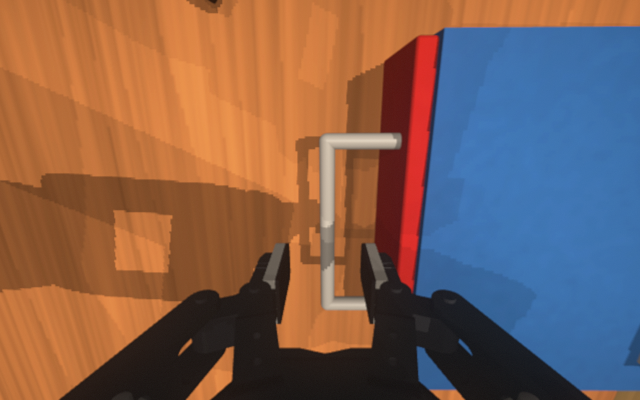

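The bar (column 327) sits centred between the fingers (columns 285 and 365). I'll descend, grip and pull.

>>> apply_moves:
  plan:
    - {"dp": [0,0.03,0.5],"turn": 0,"gripper": -0.1}
    - {"dp": [0,0,0.6],"turn": 0,"gripper": -0.1}
    - {"dp": [0,0,0.46],"turn": 0,"gripper": -0.1}
    - {"dp": [0,0,0],"turn": 0,"gripper": -1}
    - {"dp": [0,0,0],"turn": 0,"gripper": -1}
    - {"dp": [0,0,0],"turn": 0,"gripper": -1}
    - {"dp": [0,0,0],"turn": 0,"gripper": -1}
  squeeze: 60

```text
time_s: 5.7
eef_pos: [591.5, -105.3, 66.8]
eef_rot: [-0.002, 0.7, 0.714, -0.002]
ft_force: [-10.7, -0.3, 2.1]
finger_gap: 0.091
finger_force: 58.5
```

```bash
python3 - <<'E'
from h import *
st();W=ld("w3.png")
for v in(140,303): print(np.round(atz(W,327,v,82),1))
to((440,-105,63),0.02-np.pi/2)
E
```

```text
5.7 [ 591.5 -105.3   66.8] F [-10.7  -0.3   2.1] gap 0.091 grip 58.5
[589.5 -45.   82. ]
[ 592.2 -166.2   82. ]
at [ 591.5 -105.3   66.8] yaw -1.5516 turn -0.005 dp total [ 0.083 -3.787  0.095]
```

>>> apply_moves:
  plan:
    - {"dp": [0,-0.2,0],"turn": 0,"gripper": -1}
    - {"dp": [0,-0.4,0],"turn": 0,"gripper": -1}
    - {"dp": [0,-0.45,0],"turn": 0,"gripper": -1}
    - {"dp": [0,-0.45,0],"turn": 0,"gripper": -1}
    - {"dp": [0,-0.45,0],"turn": 0,"gripper": -1}
    - {"dp": [0,-0.45,0],"turn": 0,"gripper": -1}
    - {"dp": [0,-0.45,0],"turn": 0,"gripper": -1}
    - {"dp": [0,-0.4,0],"turn": 0,"gripper": -1}
    - {"dp": [0,-0.3,0],"turn": 0,"gripper": -1}
    - {"dp": [0,-0.15,0],"turn": 0,"gripper": -1}

```text
time_s: 6.7
eef_pos: [446.7, -109.0, 66.8]
eef_rot: [0.001, 0.701, 0.714, 0.001]
ft_force: [1.9, -0.8, -3.9]
finger_gap: 0.086
finger_force: 60.4
```

>>> apply_moves:
  plan:
    - {"dp": [0,-0.06,0],"turn": 0,"gripper": -1}
    - {"dp": [0,-0.03,0],"turn": 0,"gripper": -1}
    - {"dp": [0,0,0],"turn": 0,"gripper": -1}
    - {"dp": [0,0,0],"turn": 0,"gripper": -1}

```text
time_s: 7.1
eef_pos: [444.4, -109.1, 66.7]
eef_rot: [0.001, 0.7, 0.714, 0.001]
ft_force: [-0.7, -1.6, 9.7]
finger_gap: 0.09
finger_force: 61.9
```

>>> apply_moves:
  plan:
    - {"dp": [0,-0.08,0],"turn": 0,"gripper": -1}
    - {"dp": [0,-0.06,0],"turn": 0,"gripper": -1}
    - {"dp": [0,0,0],"turn": 0,"gripper": -1}
    - {"dp": [0,0,0],"turn": 0,"gripper": -1}

```text
time_s: 7.5
eef_pos: [441.5, -109.2, 66.8]
eef_rot: [0.003, 0.701, 0.714, 0.002]
ft_force: [10.2, 4.3, 0.3]
finger_gap: 0.091
finger_force: 60.8
```

>>> apply_moves:
  plan:
    - {"dp": [0,0.04,0],"turn": 0,"gripper": -0.2}
    - {"dp": [0,0,0],"turn": 0,"gripper": -0.2}
    - {"dp": [0,0,-0.5],"turn": 0,"gripper": -0.2}
    - {"dp": [0,0,-1],"turn": 0,"gripper": -0.2}
    - {"dp": [0,0,-1],"turn": 0,"gripper": 1}
    - {"dp": [0,0.6,-0.9],"turn": 0,"gripper": 1}
    - {"dp": [0,0.9,-0.8],"turn": 0,"gripper": 1}
    - {"dp": [0,0.9,-0.4],"turn": 0,"gripper": 1}
    - {"dp": [0,0,0],"turn": 0,"gripper": 1}
    - {"dp": [0,0,0],"turn": 0,"gripper": 1}

```text
time_s: 8.5
eef_pos: [534.5, -106.8, 249.3]
eef_rot: [-0.001, 0.7, 0.714, -0.0]
ft_force: [-0.3, -0.3, -0.3]
finger_gap: 1.001
finger_force: 0.0
```

```bash
python3 - <<'E'
from h import *
st();c=wrist("w4.png",s=1.25)
C={n:eyes.snapshot(n) for n in("top","scene")};pickle.dump(C,open("C2.pkl","wb"))
to((470,242,230),.266)
E
```

```text
8.5 [ 534.5 -106.8  249.3] F [-0.3 -0.3 -0.3] gap 1.001 grip 0.0
at [ 532.9 -106.8  248.4] yaw -1.5525 turn -12.123 dp total [-0.774  8.827  0.46 ]
```

View pics/w4.png

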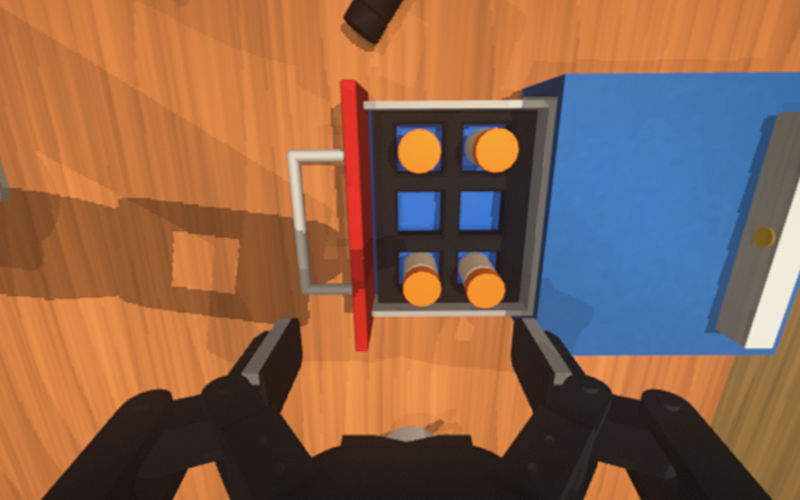

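Drawer view: pockets 1 and 4 (middle column) are empty, with blue floors centred at (419,211) and (480,211). The jar caps are at (419,151), (496,149), (421,288) and (485,287). The cabinet's -y top edge is at row 354.

```bash
python3 - <<'E'
from h import *
W=ld("w4.png");k=1.25
f=lambda u,v,z:np.round(atz(W,u/k,v/k,z),1)
for n,u,v in(("p1",419,211),("p4",480,211)): print(n,"floor",f(u,v,16),"rim",f(u,v,40))
for u,v in((419,151),(496,149),(421,288),(485,287)): print("cap",f(u,v,82))
print("bar",f(293,155,82),f(304,289,82)); print("cab corners",f(566,74,106),f(580,354,106),f(775,354,106)); print("backwall",f(537,200,80),"frontpanel",f(372,200,90))
T=pickle.load(open("C2.pkl","rb"))["top"]
p=cv2.resize(T["pixels"][90:310,190:420,::-1],None,fx=3,fy=3,interpolation=cv2.INTER_CUBIC)[:600,:800]
cv2.imwrite("pics/top2.png",p)
for y in(.266,):
  W1=ld("w1.png"); g=lambda u,v,z:np.round(atz(W1,u/k,v/k,z),1)
  print("rack near edge",g(330,160,5),g(500,164,5),"caps z97",g(363,272,97),g(469,272,97))
E
```

```text
p1 floor [ 546.9 -108.2   16. ] rim [ 546. -103.   40.]
p4 floor [ 610.8 -107.1   16. ] rim [ 605.8 -102.    40. ]
cap [542.9 -43.8  82. ]
cap [605.9 -41.1  82. ]
cap [ 548.3 -166.4   82. ]
cap [ 607.4 -164.3   82. ]
bar [439.2 -48.8  82. ] [ 439.9 -169.3   82. ]
cab corners [645.2  12.4 106. ] [ 693.5 -218.4  106. ] [ 870.6 -215.2  106. ]
backwall [645.7 -82.9  80. ] frontpanel [504.6 -83.5  90. ]
rack near edge [439.  154.4   5. ] [399.1 317.1   5. ] caps z97 [507.4 213.9  97. ] [484.9 297.3  97. ]
```

View pics/top2.png

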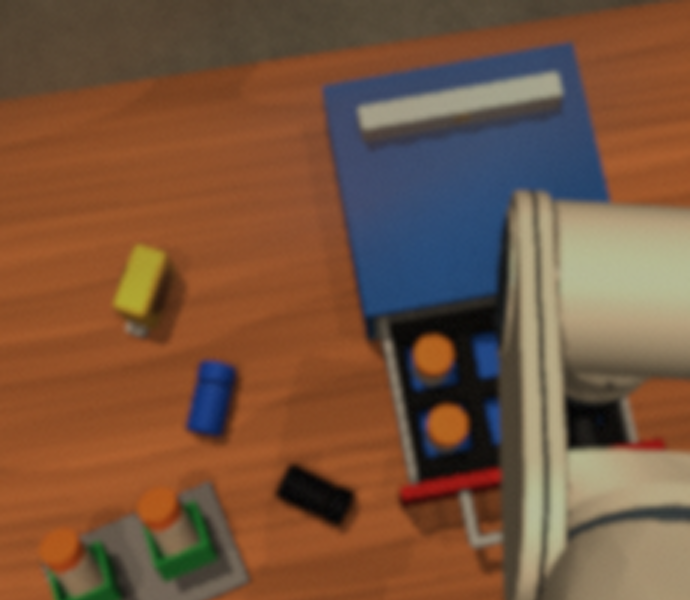

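>>> apply_moves:
  plan:
    - {"dp": [0,0,0],"turn": -1,"gripper": 1}
    - {"dp": [0,0,0],"turn": -1,"gripper": 1}
    - {"dp": [0,0,0],"turn": -1,"gripper": 1}
    - {"dp": [0,0,0],"turn": -1,"gripper": 1}
    - {"dp": [0,0,0],"turn": -1,"gripper": 1}
    - {"dp": [0,0,0],"turn": -1,"gripper": 1}
    - {"dp": [0,0,0],"turn": -1,"gripper": 1}
    - {"dp": [0,0,0],"turn": -1,"gripper": 1}
    - {"dp": [0,0,0],"turn": -1,"gripper": 1}
    - {"dp": [0,0,0],"turn": -1,"gripper": 1}

```text
time_s: 9.65
eef_pos: [533.3, -107.0, 248.8]
eef_rot: [-0.001, 0.023, 1.0, 0.0]
ft_force: [-0.6, 0.3, 0.0]
finger_gap: 1.003
finger_force: 0.0
```

>>> apply_moves:
  plan:
    - {"dp": [0,0,0],"turn": -1,"gripper": 1}
    - {"dp": [0,0,0],"turn": -1,"gripper": 1}
    - {"dp": [0,0,0],"turn": -0.12,"gripper": 1}
    - {"dp": [-0.1,0.95,0.1],"turn": 0,"gripper": 1}
    - {"dp": [-0.1,0.95,0.1],"turn": 0,"gripper": 1}
    - {"dp": [-0.1,0.95,0.1],"turn": 0,"gripper": 1}
    - {"dp": [-0.1,0.95,0.1],"turn": 0,"gripper": 1}
    - {"dp": [-0.1,0.95,0.1],"turn": 0,"gripper": 1}
    - {"dp": [-0.1,0.95,0.1],"turn": 0,"gripper": 1}
    - {"dp": [-0.1,0.95,0.1],"turn": 0,"gripper": 1}

```text
time_s: 10.65
eef_pos: [490.8, 158.1, 221.2]
eef_rot: [-0.001, -0.13, 0.991, -0.0]
ft_force: [0.5, -0.1, 0.4]
finger_gap: 0.998
finger_force: 0.0
```

Top view: the arm hides the middle pockets, and the left-hand jars are standing fine. The rack and its caps are at the bottom left. I'll measure the caps by segmentation from several views.

```bash
cat > fit.py <<'E'
from h import *
from scipy.optimize import least_squares
def hull(c,b,a,L):  # cap top centre b, axis a
    e1=np.cross(a,[0,0,1.]);e1/=np.linalg.norm(e1);e2=np.cross(a,e1);th=np.linspace(0,6.283,40)
    P=[b-l*a+18*(np.cos(t)*e1+np.sin(t)*e2) for l in(0,L) for t in th]
    h=cv2.convexHull(np.float32([pr(c,p) for p in P])).reshape(-1,2); m=cv2.moments(h); x,y=h.T
    return [m["m10"]/m["m00"],m["m01"]/m["m00"],x.min(),x.max(),y.min(),y.max()]
def blobs(c,exp):
    hsv=cv2.cvtColor(np.ascontiguousarray(c["pixels"]),cv2.COLOR_RGB2HSV)
    m=cv2.inRange(hsv,(8,190,130),(22,255,255)); n,lab,st,ce=cv2.connectedComponentsWithStats(m)
    out=[]
    for e in exp:
        i=min((i for i in range(1,n) if st[i][4]>40),key=lambda i:np.hypot(*(ce[i]-e)))
        x,y,w,h,A=st[i]; out.append([*ce[i],x-.5,x+w-.5,y-.5,y+h-.5]); print(np.round(out[-1],1),A)
    return out
E
python3 - <<'E'
from fit import *
st();W2=wrist("w5.png");W1=ld("w1.png");T=pickle.load(open("C2.pkl","rb"))["top"]
g=[np.array([509,211,97.]),np.array([487,295,97.])]
V=[];B=[]
for c in(W1,W2,T):
    V.append(c);B.append(blobs(c,[pr(c,x) for x in g]))
def res(p,out=0):
    y=p[6];a=np.array([.5*np.cos(y),.5*np.sin(y),np.cos(np.pi/6)]);r=[]
    for c,b in zip(V,B):
        for j in(0,1): r+=list((np.array(hull(c,p[3*j:3*j+3],a,p[7]))-b[j])*c["fx"]/400)
    return np.array(r)
s=least_squares(res,[*g[0],*g[1],.25,14],loss="soft_l1")
print(np.round(s.x,3),"rms",np.sqrt(np.mean(s.fun**2)));print(np.round(s.fun.reshape(3,2,6),1))
E
```

```text
10.65 [490.8 158.1 221.2] F [ 0.5 -0.1  0.4] gap 0.998 grip 0.0
[290.2 216.  272.5 307.5 199.5 231.5] 927
[376.  217.5 358.5 393.5 201.5 233.5] 900
[376.  220.8 357.5 395.5 203.5 236.5] 966
[464.3 221.7 443.5 484.5 204.5 237.5] 1005
[242.  257.9 233.5 248.5 250.5 265.5] 165
[209.1 271.9 200.5 215.5 264.5 279.5] 173
[5.11855e+02 2.15095e+02 9.90900e+01 4.90255e+02 2.99475e+02 1.00562e+02
 5.30000e-02 1.56810e+01] rms 1.2331548799555172
[[[ 1.1  0.2  0.2  1.8 -0.2  1.2]
  [ 0.3  0.2 -0.1  0.7 -0.5  0.8]]

 [[-0.7 -0.4 -0.6 -1.3 -0.6  0.7]
  [-1.1 -0.1 -1.2 -0.1 -0.4  0.9]]

 [[-0.7  2.6  0.1  0.5  2.4  2.7]
  [ 0.1  2.4  0.7  1.6  2.   2.6]]]
```

```bash
python3 - <<'E'
from fit import *
W2=ld("w5.png");W1=ld("w1.png");T=pickle.load(open("C2.pkl","rb"))["top"]
V=[W1,W2,T];g=[np.array([509,211,97.]),np.array([487,295,97.])]
B=[blobs(c,[pr(c,x) for x in g]) for c in V]
for use in((0,1),(0,1,2)):
  def res(p):
    x,y,z,w,L=p;a=np.array([.5*np.cos(w),.5*np.sin(w),np.cos(np.pi/6)]);r=[]
    for i in use:
        for j in(0,1):
            b=np.array([x,y,z])+(-45,45)[j]*np.array([-np.sin(w),np.cos(w),0])
            r+=list((np.array(hull(V[i],b,a,L))-B[i][j])*V[i]["fx"]/400)
    return np.array(r)
  s=least_squares(res,[500,255,97,.25,14],loss="soft_l1")
  print(np.round(s.x,3),"rms",np.sqrt(np.mean(s.fun**2)))
x,y,z,w,L=s.x;u=np.array([np.cos(w),np.sin(w),0]);v=np.array([-np.sin(w),np.cos(w),0])
for k in(-45,45):
    P=np.array([x,y,z])+k*v; G=P-16*(.5*u+np.array([0,0,.866])); print("cap",np.round(P,1),"grasp",np.round(G,1))
to(G+[0,0,60-18.7],w)
E
```

```text
[290.2 216.  272.5 307.5 199.5 231.5] 927
[376.  217.5 358.5 393.5 201.5 233.5] 900
[376.  220.8 357.5 395.5 203.5 236.5] 966
[464.3 221.7 443.5 484.5 204.5 237.5] 1005
[242.  257.9 233.5 248.5 250.5 265.5] 165
[209.1 271.9 200.5 215.5 264.5 279.5] 173
[4.98645e+02 2.57893e+02 9.91670e+01 2.51000e-01 9.48400e+00] rms 1.122026245528056
[5.00656e+02 2.57925e+02 9.83890e+01 2.43000e-01 1.33130e+01] rms 1.2166366623074647
cap [511.5 214.3  98.4] grasp [503.7 212.3  84.5]
cap [489.8 301.6  98.4] grasp [482.  299.7  84.5]
at [489.9 162.2 220.7] yaw 0.2631 turn 0.132 dp total [-0.638  3.383  2.371]
```

>>> apply_moves:
  plan:
    - {"dp": [-0.3,0.5,0],"turn": 0.087,"gripper": 0.4}
    - {"dp": [-0.345,0.628,0.3],"turn": 0,"gripper": 0.4}
    - {"dp": [0,0,0.8],"turn": 0,"gripper": 0.4}
    - {"dp": [0,0,0.8],"turn": 0,"gripper": 0.4}
    - {"dp": [0,0,0.6],"turn": 0,"gripper": 0.4}
    - {"dp": [0,0,0],"turn": 0,"gripper": 0.4}
    - {"dp": [0,0,0],"turn": 0,"gripper": 0.4}

```text
time_s: 11.4
eef_pos: [505.1, 206.8, 121.7]
eef_rot: [-0.001, -0.125, 0.992, -0.0]
ft_force: [-0.2, 0.2, 0.3]
finger_gap: 0.698
finger_force: 0.0
```

```bash
python3 - <<'E'
from h import *
st();to((503.7,212.3,65.5),.25);wrist("w6.png")
E
```

```text
11.4 [505.1 206.8 121.7] F [-0.2  0.2  0.3] gap 0.698 grip 0.0
at [505.1 206.8 121.7] yaw 0.2506 turn 0.004 dp total [-1.000e-03  1.400e-01  1.404e+00]
```

View pics/w6.png

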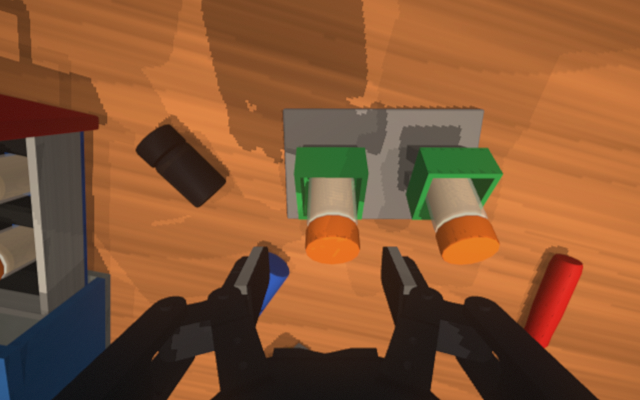

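The cap sits at column 333, about 8 px right of the finger centre. That agrees with the computed shift of +0.13 in y.

>>> apply_moves:
  plan:
    - {"dp": [0,0.13,0.4],"turn": 0,"gripper": 0.4}
    - {"dp": [0,0,0.5],"turn": 0,"gripper": 0.4}
    - {"dp": [0,0,0.5],"turn": 0,"gripper": 0.4}
    - {"dp": [0,0,0],"turn": 0,"gripper": 0.4}
    - {"dp": [0,0,0],"turn": 0,"gripper": -1}
    - {"dp": [0,0,0],"turn": 0,"gripper": -1}
    - {"dp": [0,0,0],"turn": 0,"gripper": -1}
    - {"dp": [0,0,0],"turn": 0,"gripper": -1}
  squeeze: 30

```text
time_s: 12.25
eef_pos: [505.3, 212.6, 67.4]
eef_rot: [0.001, -0.126, 0.992, 0.0]
ft_force: [-0.7, 1.1, 7.5]
finger_gap: 0.411
finger_force: 30.4
```

>>> apply_moves:
  plan:
    - {"dp": [-0.1,0,-0.173],"turn": 0,"gripper": -1}
    - {"dp": [-0.15,0,-0.26],"turn": 0,"gripper": -1}
    - {"dp": [-0.2,0,-0.346],"turn": 0,"gripper": -1}
    - {"dp": [-0.1,0,-0.5],"turn": 0,"gripper": -1}
    - {"dp": [0,0,-0.9],"turn": 0,"gripper": -1}
    - {"dp": [0,0,-0.9],"turn": 0,"gripper": -1}
    - {"dp": [0,0,0],"turn": 0,"gripper": -1}

```text
time_s: 12.95
eef_pos: [529.0, 219.0, 194.8]
eef_rot: [0.005, -0.126, 0.992, 0.001]
ft_force: [0.4, -0.0, -0.5]
finger_gap: 0.413
finger_force: 30.1
```

```bash
python3 - <<'E'
from fit import *
st();W=wrist("w7.png")
b=blobs(W,[(325,250)])[0]
Rt,p=tool()
for th in(-10,0,10,20,30,40):
    th=np.radians(th); a=Rt@np.array([-np.sin(th),0,-np.cos(th)])
    g=p-18.7*Rt[:,2]
    f=lambda q:np.array(hull(W,g+q[0]*a,a,13))-b
    s=least_squares(f,[16]); print(round(np.degrees(th)),s.x,np.round(s.fun,1))
to((745,-290,150),.02-np.pi/2)
E
```

```text
12.95 [529.  219.  194.8] F [ 0.4 -0.  -0.5] gap 0.413 grip 30.1
[324.7 285.9 287.5 362.5 254.5 315.5] 3908
-10 [16.] [ -0.7  -4.7  -4.2   2.2 -16.6   7.8]
0 [16.] [ -0.7  -2.5  -4.    1.9 -13.1   8.6]
10 [15.99868377] [-0.7 -0.6 -3.7  1.7 -8.5  7.8]
20 [16.00000551] [-0.7  1.  -3.2  1.3 -2.8  5.4]
30 [16.] [-0.7  2.3 -2.8  0.8  3.7  1.7]
40 [15.52839819] [-0.7  2.4 -2.1  0.2  9.7 -4.1]
at [527.6 218.5 192.3] yaw 0.2525 turn 12.022 dp total [-12.818   5.18    1.058]
```

>>> apply_moves:
  plan:
    - {"dp": [0,0,0],"turn": 1,"gripper": -1}
    - {"dp": [0,0,0],"turn": 1,"gripper": -1}
    - {"dp": [0,0,0],"turn": 1,"gripper": -1}
    - {"dp": [0,0,0],"turn": 1,"gripper": -1}
    - {"dp": [0,0,0],"turn": 1,"gripper": -1}
    - {"dp": [0,0,0],"turn": 1,"gripper": -1}
    - {"dp": [0,0,0],"turn": 1,"gripper": -1}
    - {"dp": [0,0,0],"turn": 1,"gripper": -1}
    - {"dp": [0,0,0],"turn": 1,"gripper": -1}
    - {"dp": [0,0,0],"turn": 1,"gripper": -1}

```text
time_s: 14.0
eef_pos: [524.8, 217.4, 187.8]
eef_rot: [-0.001, 0.587, 0.81, -0.001]
ft_force: [-0.2, 0.6, -1.0]
finger_gap: 0.409
finger_force: 30.2
```

>>> apply_moves:
  plan:
    - {"dp": [0,0,0],"turn": 1,"gripper": -1}
    - {"dp": [0,0,0],"turn": 1,"gripper": -1}
    - {"dp": [-0.9,0.32,0],"turn": 0,"gripper": -1}
    - {"dp": [-0.9,0.32,0],"turn": 0,"gripper": -1}
    - {"dp": [-0.9,0.32,0],"turn": 0,"gripper": -1}
    - {"dp": [-0.9,0.32,0],"turn": 0,"gripper": -1}
    - {"dp": [-0.9,0.32,0],"turn": 0,"gripper": -1}
    - {"dp": [-0.9,0.32,0],"turn": 0,"gripper": -1}
    - {"dp": [-0.9,0.32,0],"turn": 0,"gripper": -1}
    - {"dp": [-0.9,0.32,0],"turn": 0,"gripper": -1}

```text
time_s: 15.0
eef_pos: [634.3, -69.3, 187.7]
eef_rot: [-0.001, 0.699, 0.715, -0.001]
ft_force: [0.9, -0.2, -1.2]
finger_gap: 0.414
finger_force: 30.2
```

>>> apply_moves:
  plan:
    - {"dp": [-0.9,0.32,0],"turn": 0,"gripper": -1}
    - {"dp": [-0.9,0.32,0],"turn": 0,"gripper": -1}
    - {"dp": [-0.9,0.32,0],"turn": 0,"gripper": -1}
    - {"dp": [-0.9,0.32,0],"turn": 0,"gripper": -1}
    - {"dp": [-0.9,0.32,0],"turn": 0,"gripper": -1}
    - {"dp": [-0.9,0.32,0],"turn": 0,"gripper": -1}
    - {"dp": [0,0,0],"turn": 0,"gripper": -1}
    - {"dp": [0,0,0],"turn": 0,"gripper": -1}

```text
time_s: 15.8
eef_pos: [715.5, -282.5, 186.9]
eef_rot: [-0.001, 0.699, 0.715, -0.0]
ft_force: [-0.5, 1.1, -0.7]
finger_gap: 0.41
finger_force: 30.3
```

```bash
python3 - <<'E'
from h import *
st();to((720,-288,111),.02-np.pi/2);wrist("w8.png")
E
```

```text
15.8 [ 715.5 -282.5  186.9] F [-0.5  1.1 -0.7] gap 0.41 grip 30.3
at [ 715.5 -282.5  186.9] yaw -1.549 turn 0.012 dp total [-0.141  0.11   1.899]
```

>>> apply_moves:
  plan:
    - {"dp": [-0.14,0,0.5],"turn": 0,"gripper": -1}
    - {"dp": [0,0,0.8],"turn": 0,"gripper": -1}
    - {"dp": [0,0,0.6],"turn": 0,"gripper": -1}
    - {"dp": [0.3,0,0],"turn": 0,"gripper": -1}
    - {"dp": [0.3,0,0],"turn": 0,"gripper": -1}
    - {"dp": [0,0,0],"turn": 0,"gripper": -1}
  squeeze: 25

```text
time_s: 16.45
eef_pos: [716.8, -261.0, 114.2]
eef_rot: [0.0, 0.698, 0.716, 0.0]
ft_force: [0.1, 0.5, 0.3]
finger_gap: 0.408
finger_force: 30.3
```

>>> apply_moves:
  plan:
    - {"dp": [0.12,0,0],"turn": 0,"gripper": -1}
    - {"dp": [0.12,0,0],"turn": 0,"gripper": -1}
    - {"dp": [0,0,0],"turn": 0,"gripper": -1}

```text
time_s: 16.75
eef_pos: [717.0, -256.8, 115.9]
eef_rot: [0.004, 0.699, 0.716, -0.001]
ft_force: [-1.6, -8.6, 2.3]
finger_gap: 0.413
finger_force: 30.4
```

>>> apply_moves:
  plan:
    - {"dp": [0.12,0,0],"turn": 0,"gripper": -1}
    - {"dp": [0.12,0,0],"turn": 0,"gripper": -1}
    - {"dp": [0,0,0],"turn": 0,"gripper": -1}

```text
time_s: 17.05
eef_pos: [718.4, -248.6, 117.5]
eef_rot: [0.006, 0.699, 0.715, 0.001]
ft_force: [3.1, -4.7, 0.0]
finger_gap: 0.413
finger_force: 29.7
```

>>> apply_moves:
  plan:
    - {"dp": [0.12,0,0],"turn": 0,"gripper": -1}
    - {"dp": [0.12,0,0],"turn": 0,"gripper": -1}
    - {"dp": [0,0,0],"turn": 0,"gripper": -1}

```text
time_s: 17.35
eef_pos: [718.3, -238.3, 117.4]
eef_rot: [0.005, 0.699, 0.715, 0.001]
ft_force: [1.2, -10.8, 5.1]
finger_gap: 0.412
finger_force: 28.4
```

```bash
cat >> fit.py <<'E'
def tilt(f):
    W=wrist(f);b=np.array(blobs(W,[(325,270)])[0]);Rt,p=tool();g=p-18.7*Rt[:,2]
    def r(q):
        a=Rt@np.array([-np.sin(q[0]),0,-np.cos(q[0])]); return np.array(hull(W,g+q[1]*a+q[2]*Rt[:,0],a,13))-b
    s=least_squares(r,[.2,16,0],diff_step=1e-2,x_scale=[.1,5,5]); print("tilt deg",np.degrees(s.x[0]),"h",s.x[1:],np.round(s.fun,1))
E
python3 - <<'E'
from fit import *
st();tilt("w9.png")
E
```

```text
17.35 [ 718.3 -238.3  117.4] F [  1.2 -10.8   5.1] gap 0.412 grip 28.4
[324.8 302.2 286.5 363.5 263.5 339.5] 4747
tilt deg 17.13155562228461 h [21.61052828  0.        ] [ 2.1 -0.4 -1.5  5.6  0.5 -1.1]
```

>>> apply_moves:
  plan:
    - {"dp": [0.09,0,0],"turn": 0,"gripper": -1}
    - {"dp": [0.05,0,0],"turn": 0,"gripper": -1}
    - {"dp": [0,0,0],"turn": 0,"gripper": -1}

```text
time_s: 17.7
eef_pos: [717.5, -232.4, 116.8]
eef_rot: [0.005, 0.699, 0.715, 0.0]
ft_force: [0.3, -9.6, 5.7]
finger_gap: 0.415
finger_force: 25.9
```

```bash
python3 - <<'E'
from fit import *
st();tilt("w10.png")
a=cv2.imread("pics/w10.png")[200:400,220:430];b=cv2.imread("pics/w9.png")[200:400,220:430];S=eyes.snapshot("scene");T=eyes.snapshot("top")
u=pr(S,tool()[1]);x,y=int(u[0]),int(u[1]);c=S["pixels"][y-50:y+30,x-55:x+55,::-1]
c=cv2.resize(c,(550,400),interpolation=cv2.INTER_CUBIC);d=cv2.resize(a,None,fx=1.1,fy=2)
cv2.imwrite("pics/m.png",np.hstack([c,cv2.resize(a,(231,400))]))
E
```

```text
17.7 [ 717.5 -232.4  116.8] F [ 0.3 -9.6  5.7] gap 0.415 grip 25.9
[324.8 306.4 285.5 363.5 265.5 345.5] 4948
tilt deg 14.601235266202426 h [24.11686028  0.        ] [ 2.2 -0.5 -1.3  6.7  0.7 -1.3]
```

View pics/m.png

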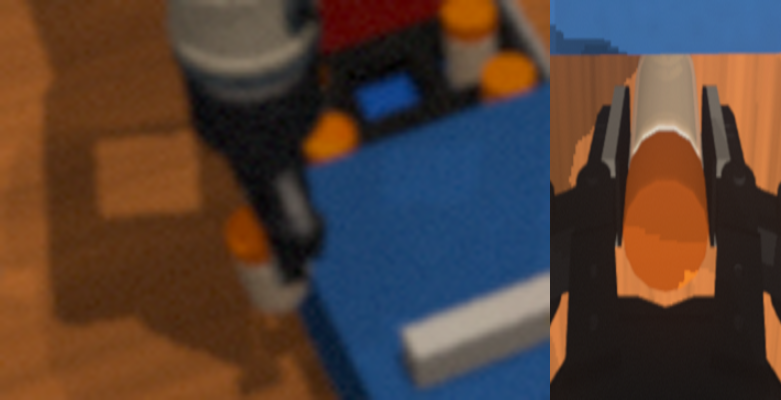

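```bash
python3 - <<'E'
from fit import *
S=eyes.snapshot("scene");p=tool()[1];u0=pr(S,p);print(u0)
f=lambda P:np.round((pr(S,P)-(np.array([int(u0[0])-55,int(u0[1])-50])))*5,0)
for th in(0,10,20):
    a=np.array([0,-np.sin(np.radians(th)),np.cos(np.radians(th))]);g=p+[0,0,18.7]
    print(th,"cap top",f(g+16*a),"cap bottom",f(g+3*a),"base",f(g-50*a),"base left/right",f(g-50*a+18*np.array([.6,-.8,0])),f(g-50*a-18*np.array([.6,-.8,0])))
print("cab side top edge",f([720,-218,106]),f([800,-216,106]))
# top-face segmentation in wrist
W=ld("w10.png");px=W["pixels"][255:350,325].astype(int);print(px[::3].tolist())
E
```

```text
[260.88338347 231.50548627]
0 cap top [274. 216.] cap bottom [276. 230.] base [285. 284.] base left/right [268. 305.] [301. 263.]
10 cap top [269. 218.] cap bottom [275. 230.] base [298. 279.] base left/right [281. 300.] [315. 258.]
20 cap top [265. 220.] cap bottom [274. 231.] base [311. 272.] base left/right [294. 293.] [328. 251.]
cab side top edge [306. 259.] [355. 359.]
[[166, 140, 112], [171, 145, 114], [195, 165, 135], [206, 189, 173], [144, 69, 28], [144, 69, 28], [146, 70, 28], [146, 70, 27], [148, 71, 28], [146, 69, 25], [147, 68, 25], [153, 73, 26], [178, 83, 28], [176, 82, 27], [176, 82, 28], [175, 82, 27], [176, 82, 28], [175, 81, 26], [173, 80, 23], [174, 81, 25], [174, 81, 24], [173, 80, 23], [194, 91, 26], [194, 91, 27], [195, 91, 27], [194, 90, 27], [192, 89, 24], [193, 89, 26], [192, 89, 25], [193, 90, 28], [197, 100, 39], [223, 135, 73]]
```

```bash
cat >> fit.py <<'E'
def rows3(W):
    px=cv2.GaussianBlur(W["pixels"],(3,1),0)[150:399,322:329].astype(float).mean(1); R,B=px[:,0],px[:,2]
    o=(R>2*B+20)
    # start of orange run that contains cap: dark side first
    i=[k for k in range(3,245) if not o[k-2] and o[k+1] and o[k+6]]
    return px,i
def tilt3(r1,r2,r3,Rt,p,W,L):
    def f(q):
        th,h,xo=q; a=np.array([-np.sin(th),0,-np.cos(th)]);e=np.array([np.cos(th),0,-np.sin(th)]);g=np.array([xo,0,-18.7])
        P=[g+(h-L)*a+18*e,g+h*a+18*e,g+h*a-18*e]
        return [pr(W,Rt@x+p)[1]-r for x,r in zip(P,(r1,r2,r3))]
    s=least_squares(f,[.1,18,.1],diff_step=1e-3,x_scale=[.1,5,5]);return np.round([np.degrees(s.x[0]),s.x[1],s.x[2],s.cost],1)
E
python3 - <<'E'
from fit import *
W=ld("w10.png");Rt,p=tool()
for L in(11,12,13,14,15,16): print(L,tilt3(265.5,290,345.5,Rt,p,W,L))
# cap length from drawer jars (vertical) unknown -> from w7 (30 deg)
W=ld("w7.png");px=W["pixels"][245:325,325].astype(int);print(px[::2,0].tolist());print(px[::2,2].tolist())
W=ld("w9.png");px=W["pixels"][255:350,325].astype(int);print(px[::2,0].tolist())
E
```

```text
11 [17.  35.  12.6  0. ]
12 [15.2 30.   6.4  0. ]
13 [13.5 25.5  1.   0. ]
14 [11.9 21.4 -3.7  0. ]
15 [10.3 17.7 -7.9  0. ]
16 [  8.9  14.3 -11.5   0. ]
[185, 192, 200, 202, 188, 168, 174, 175, 175, 175, 170, 161, 160, 156, 156, 157, 156, 156, 156, 155, 157, 161, 160, 150, 149, 150, 148, 152, 232, 230, 230, 230, 230, 230, 230, 226, 202, 200, 192, 186]
[129, 138, 157, 171, 130, 30, 31, 31, 30, 29, 27, 26, 26, 23, 25, 26, 26, 24, 23, 22, 25, 25, 25, 21, 22, 23, 22, 22, 32, 33, 31, 32, 33, 32, 33, 37, 63, 63, 61, 58]
[187, 202, 219, 224, 164, 154, 155, 155, 155, 156, 157, 157, 157, 157, 157, 158, 159, 166, 181, 180, 178, 179, 178, 178, 178, 178, 178, 177, 176, 176, 175, 177, 198, 199, 198, 197, 196, 196, 197, 196, 196, 195, 201, 226, 225, 226, 225, 225]
```

Cropped view: the jar is held with its base against the cabinet side, leaning only about 8°. That is within what a 44 mm pocket accepts, so I'll carry it over the drawer.

>>> apply_moves:
  plan:
    - {"dp": [-0.4,0,0],"turn": 0,"gripper": -1}
    - {"dp": [-0.1,0,-0.9],"turn": 0,"gripper": -1}
    - {"dp": [0,0,-1],"turn": 0,"gripper": -1}
    - {"dp": [0.8,-0.6,-0.2],"turn": 0,"gripper": -1}
    - {"dp": [0.8,-0.6,0],"turn": 0,"gripper": -1}
    - {"dp": [0.8,-0.6,0],"turn": 0,"gripper": -1}
    - {"dp": [0.8,-0.6,0],"turn": 0,"gripper": -1}
    - {"dp": [0.5,-0.3,0],"turn": 0,"gripper": -1}
    - {"dp": [0,0,0],"turn": 0,"gripper": -1}
    - {"dp": [0,0,0],"turn": 0,"gripper": -1}

```text
time_s: 18.9
eef_pos: [604.8, -103.9, 197.7]
eef_rot: [0.001, 0.699, 0.716, 0.0]
ft_force: [0.3, 0.8, -1.1]
finger_gap: 0.409
finger_force: 25.4
```

```bash
cat > pk.py <<'E'
from fit import *
def blue(W,P):
    hsv=cv2.cvtColor(np.ascontiguousarray(W["pixels"]),cv2.COLOR_RGB2HSV);m=cv2.inRange(hsv,(105,120,70),(125,255,255))
    n,lab,s,ce=cv2.connectedComponentsWithStats(m); e=pr(W,P)
    for i in sorted((i for i in range(1,n) if s[i][4]>60),key=lambda i:np.hypot(*(ce[i]-e)))[:2]:
        x,y,w,h,A=s[i]; print("exp",np.round(e),"box",x,y,x+w,y+h,A); 
        for zz in(16,40): print(zz,"xmin/xmax",np.round(atz(W,x,ce[i][1],zz)[:2],1),np.round(atz(W,x+w,ce[i][1],zz)[:2],1),"far/near y",np.round(atz(W,ce[i][0],y,zz)[1],1),np.round(atz(W,ce[i][0],y+h,zz)[1],1))
E
python3 - <<'E'
from pk import *
st();W=wrist("w11.png")
for f in("w4.png","w11.png"):
    print(f)
    for P in((546.5,-105.5,16),(607.5,-104.8,16)): blue(ld(f),P)
to((607.5,-105,100),.02-np.pi/2)
E
```

```text
18.9 [ 604.8 -103.9  197.7] F [ 0.3  0.8 -1.1] gap 0.409 grip 25.4
w4.png
exp [335. 167.] box 318 153 353 185 1103
16 xmin/xmax [ 524.4 -108. ] [ 570.2 -107.2] far/near y -87.6 -130.2
40 xmin/xmax [ 524.9 -102.8] [ 567.8 -102.1] far/near y -83.7 -123.6
exp [335. 167.] box 298 138 301 219 87
16 xmin/xmax [ 498.1 -122. ] [ 502.  -121.9] far/near y -69.3 -179.9
40 xmin/xmax [ 500.3 -115.9] [ 504.  -115.9] far/near y -66.6 -170.1
exp [382. 167.] box 367 153 401 185 1020
16 xmin/xmax [ 588.5 -106.7] [ 632.9 -105.9] far/near y -86.4 -129.1
40 xmin/xmax [ 584.9 -101.6] [ 626.5 -100.8] far/near y -82.6 -122.5
exp [382. 167.] box 369 119 387 137 122
16 xmin/xmax [588.1 -59.6] [610.7 -59.2] far/near y -44.4 -66.4
40 xmin/xmax [584.5 -57.5] [605.7 -57.2] far/near y -43.3 -63.9
w11.png
exp [274. 177.] box 254 163 293 197 1261
16 xmin/xmax [ 523.4 -108.6] [ 567.9 -107.6] far/near y -89.1 -129.3
40 xmin/xmax [ 529.2 -102.3] [ 570.4 -101.4] far/near y -84.3 -121.4
exp [274. 177.] box 309 163 349 198 1368
16 xmin/xmax [ 586.2 -107.6] [ 631.9 -106.6] far/near y -87.7 -129.0
40 xmin/xmax [ 587.3 -101.4] [ 629.7 -100.5] far/near y -83.0 -121.2
exp [328. 178.] box 309 163 349 198 1368
16 xmin/xmax [ 586.2 -107.6] [ 631.9 -106.6] far/near y -87.7 -129.0
40 xmin/xmax [ 587.3 -101.4] [ 629.7 -100.5] far/near y -83.0 -121.2
exp [328. 178.] box 254 163 293 197 1261
16 xmin/xmax [ 523.4 -108.6] [ 567.9 -107.6] far/near y -89.1 -129.3
40 xmin/xmax [ 529.2 -102.3] [ 570.4 -101.4] far/near y -84.3 -121.4
at [ 605.2 -104.4  197.6] yaw -1.5474 turn 0.023 dp total [-0.016  0.058  2.439]
```

>>> apply_moves:
  plan:
    - {"dp": [0,0.095,0.6],"turn": 0.02,"gripper": -1}
    - {"dp": [0,0,0.8],"turn": 0,"gripper": -1}
    - {"dp": [0,0,0.8],"turn": 0,"gripper": -1}
    - {"dp": [0,0,0.6],"turn": 0,"gripper": -1}
    - {"dp": [0,0,0.3],"turn": 0,"gripper": -1}
    - {"dp": [0,0,0.15],"turn": 0,"gripper": -1}
    - {"dp": [0,0,0],"turn": 0,"gripper": -1}

```text
time_s: 19.65
eef_pos: [608.3, -104.2, 66.6]
eef_rot: [-0.0, 0.7, 0.714, -0.0]
ft_force: [-0.1, 0.2, -0.3]
finger_gap: 0.414
finger_force: 25.4
```

>>> apply_moves:
  plan:
    - {"dp": [0,0,0.1],"turn": 0,"gripper": -1}
    - {"dp": [0,0,0.1],"turn": 0,"gripper": -1}
    - {"dp": [0,0,0],"turn": 0,"gripper": -1}

```text
time_s: 19.95
eef_pos: [609.9, -104.1, 62.4]
eef_rot: [0.002, 0.7, 0.714, 0.001]
ft_force: [-6.8, 0.4, 18.6]
finger_gap: 0.414
finger_force: 38.9
```

```bash
python3 - <<'E'
from h import *
st();to((609,-104.5,45),.02-np.pi/2)
E
```

```text
19.95 [ 609.9 -104.1   62.4] F [-6.8  0.4 18.6] gap 0.414 grip 38.9
at [ 609.9 -104.1   62.4] yaw -1.5502 turn 0.004 dp total [-0.01  -0.023  0.436]
```

Contact at z≈63 is most likely the gripper's knuckle on the cabinet edge, since the fingers close along x here. I'll lift and turn so they close along y.

>>> apply_moves:
  plan:
    - {"dp": [0,0,-0.4],"turn": 0,"gripper": -1}
    - {"dp": [0,0,-1],"turn": 0,"gripper": -1}
    - {"dp": [0,0,-0.6],"turn": -0.5,"gripper": -1}
    - {"dp": [0,0,-0.2],"turn": -1,"gripper": -1}
    - {"dp": [0,0,0],"turn": -1,"gripper": -1}
    - {"dp": [0,0,0],"turn": -1,"gripper": -1}
    - {"dp": [0,0,0],"turn": -1,"gripper": -1}
    - {"dp": [0,0,0],"turn": -1,"gripper": -1}
    - {"dp": [0,0,0],"turn": -1,"gripper": -1}
    - {"dp": [0,0,0],"turn": -1,"gripper": -1}

```text
time_s: 20.95
eef_pos: [608.4, -103.6, 148.1]
eef_rot: [0.001, 0.208, 0.978, 0.0]
ft_force: [0.1, 0.3, -1.2]
finger_gap: 0.412
finger_force: 29.0
```

>>> apply_moves:
  plan:
    - {"dp": [0,0,0],"turn": -1,"gripper": -1}
    - {"dp": [0,0,0],"turn": -1,"gripper": -1}
    - {"dp": [0,0,0],"turn": -0.95,"gripper": -1}
    - {"dp": [0,0,0],"turn": 0,"gripper": -1}
    - {"dp": [0,0,0],"turn": 0,"gripper": -1}

```text
time_s: 21.45
eef_pos: [608.3, -103.6, 147.7]
eef_rot: [0.001, -0.007, 1.0, -0.0]
ft_force: [-0.4, 0.1, -1.4]
finger_gap: 0.411
finger_force: 29.1
```

```bash
python3 - <<'E'
from pk import *
st();to((607.5,-106,55),.02);W=wrist("w12.png")
for P in((546.5,-107,16),(609,-106,16)): blue(W,P)
px=W["pixels"][250:360,325].astype(int);print(px[::2,0].tolist());print(px[::2,2].tolist())
cv2.imwrite("pics/v12.png",cv2.imread("pics/w12.png"))
E
```

```text
21.45 [ 608.3 -103.6  147.7] F [-0.4  0.1 -1.4] gap 0.411 grip 29.1
at [ 608.3 -103.6  147.7] yaw 0.0135 turn -0.044 dp total [ 0.021 -0.059  2.316]
exp [322. 125.] box 298 99 348 151 2494
16 xmin/xmax [ 546.3 -128.7] [545.8 -83.2] far/near y -106.5 -106.0
40 xmin/xmax [ 544.6 -126.6] [544.1 -85. ] far/near y -106.3 -105.9
exp [322. 125.] box 260 127 277 151 145
16 xmin/xmax [ 564.8 -164.4] [ 564.6 -148.6] far/near y -153.7 -154.7
40 xmin/xmax [ 561.5 -159.1] [ 561.3 -144.7] far/near y -149.4 -150.3
exp [322. 190.] box 300 173 347 212 1793
16 xmin/xmax [ 610.8 -127.8] [610.2 -81.8] far/near y -105.1 -104.7
40 xmin/xmax [ 603.5 -125.8] [602.9 -83.8] far/near y -105.0 -104.7
exp [322. 190.] box 266 174 281 212 259
16 xmin/xmax [ 612.7 -161.2] [ 612.5 -146.5] far/near y -151.2 -152.8
40 xmin/xmax [ 605.2 -156.3] [ 605.1 -142.8] far/near y -147.1 -148.6
[181, 181, 177, 185, 185, 199, 224, 243, 171, 173, 174, 174, 175, 176, 175, 176, 177, 177, 177, 181, 194, 213, 210, 210, 210, 208, 209, 209, 209, 208, 208, 207, 248, 253, 253, 252, 252, 252, 252, 252, 252, 252, 252, 252, 252, 252, 252, 255, 118, 87, 88, 81, 54, 52, 51]
[121, 121, 120, 121, 121, 133, 166, 232, 54, 32, 33, 31, 32, 32, 31, 31, 32, 32, 31, 32, 33, 35, 35, 35, 34, 34, 33, 34, 34, 32, 33, 33, 43, 48, 48, 47, 47, 47, 47, 47, 47, 45, 47, 48, 46, 46, 46, 57, 193, 209, 209, 182, 42, 33, 33]
```

View pics/v12.png

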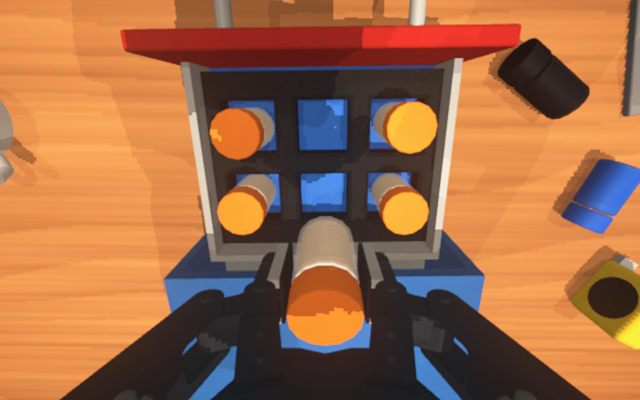

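Wrist view: pockets 1 and 4 are empty at (323,125) and (323,192), and the four jars are standing. The held jar spans from its base edge at about (325,218) to its cap's far edge at about (325,345). I'll solve its pose from these edges.

```bash
cat >> fit.py <<'E'
def tilt4(rows,Rt,p,W):
    def f(q):
        th,h,xo,L=q; a=np.array([-np.sin(th),0,-np.cos(th)]);e=np.array([np.cos(th),0,-np.sin(th)]);g=np.array([xo,0,-18.7])
        P=[g+(h-66)*a+18*e,g+(h-L)*a+18*e,g+h*a+18*e,g+h*a-18*e]
        return [pr(W,Rt@x+p)[1]-r for x,r in zip(P,rows)]
    s=least_squares(f,[.1,18,.1,13],diff_step=1e-3,x_scale=[.1,5,5,5]);th,h,xo,L=s.x
    print("tilt",round(np.degrees(th),1),"top",round(h,1),"xoff",round(xo,1),"L",round(L,1),"base x",round(xo+(66-h)*np.sin(th),1),"base below grip",round((66-h)*np.cos(th)+18*abs(np.sin(th)),1),"cost",round(s.cost,2))
E
python3 - <<'E'
from fit import *
W=ld("w12.png");Rt,p=tool()
print(W["pixels"][205:235,325].astype(int).tolist())
for r in(214,217,220): tilt4((r,265.5,291,345.5),Rt,p,W)
E
```

```text
[[46, 81, 147], [46, 82, 147], [48, 83, 149], [46, 82, 147], [47, 83, 149], [46, 82, 148], [42, 62, 107], [38, 38, 51], [38, 31, 33], [36, 31, 33], [47, 40, 40], [107, 95, 87], [134, 120, 109], [137, 123, 111], [150, 131, 113], [169, 144, 118], [178, 150, 120], [181, 152, 121], [180, 153, 120], [180, 153, 121], [180, 153, 121], [180, 152, 121], [179, 152, 122], [180, 152, 123], [179, 151, 122], [179, 152, 122], [179, 151, 121], [179, 152, 122], [180, 152, 122], [180, 152, 122]]
tilt 9.2 top 13.6 xoff -12.3 L 16.7 base x -3.9 base below grip 54.6 cost 0.0
tilt 8.1 top 11.1 xoff -14.9 L 17.5 base x -7.2 base below grip 56.9 cost 0.0
tilt 7.0 top 8.5 xoff -17.5 L 18.4 base x -10.6 base below grip 59.2 cost 0.0
```

```bash
python3 - <<'E'
from fit import *
W=ld("w12.png")
for n,a,b in(("p1",99,151),("p4",173,212)): print(n,"near rim x+22",atz(W,323,a,40)[0]+22,"floor far x-22",atz(W,323,b,16)[0]-22, "near as floor",atz(W,323,a,16)[0]+22)
to((603,-105.3,80),.02)
E
```

```text
p1 near rim x+22 546.6174739679137 floor far x-22 548.512184617465 near as floor 546.3891166595841
p4 near rim x+22 607.9610010163574 floor far x-22 609.6332809935852 near as floor 613.6116825661936
at [ 608.2 -103.6  147.5] yaw 0.0138 turn -0.041 dp total [ 0.131 -0.039  1.686]
```

>>> apply_moves:
  plan:
    - {"dp": [0.13,-0.04,0.4],"turn": 0,"gripper": -1}
    - {"dp": [0,0,0.7],"turn": 0,"gripper": -1}
    - {"dp": [0,0,0.5],"turn": 0,"gripper": -1}
    - {"dp": [0,0,0.2],"turn": 0,"gripper": -1}
    - {"dp": [0,0,0.1],"turn": 0,"gripper": -1}
    - {"dp": [0,0,0],"turn": 0,"gripper": -1}

```text
time_s: 22.1
eef_pos: [603.1, -105.3, 71.1]
eef_rot: [0.0, -0.008, 1.0, -0.0]
ft_force: [0.9, 0.1, 0.2]
finger_gap: 0.414
finger_force: 29.1
```

>>> apply_moves:
  plan:
    - {"dp": [0,0,0.1],"turn": 0,"gripper": -1}
    - {"dp": [0,0,0.1],"turn": 0,"gripper": -1}
    - {"dp": [0,0,0],"turn": 0,"gripper": -1}

```text
time_s: 22.4
eef_pos: [602.8, -105.3, 62.8]
eef_rot: [-0.0, -0.009, 1.0, -0.0]
ft_force: [-0.4, 0.2, -1.2]
finger_gap: 0.409
finger_force: 29.1
```

>>> apply_moves:
  plan:
    - {"dp": [0,0,0.1],"turn": 0,"gripper": -1}
    - {"dp": [0,0,0.07],"turn": 0,"gripper": -1}
    - {"dp": [0,0,0],"turn": 0,"gripper": -1}

```text
time_s: 22.7
eef_pos: [602.5, -105.3, 55.6]
eef_rot: [-0.0, -0.009, 1.0, 0.0]
ft_force: [0.2, -0.4, -1.4]
finger_gap: 0.412
finger_force: 29.1
```

>>> apply_moves:
  plan:
    - {"dp": [0,0,0.06],"turn": 0,"gripper": -1}
    - {"dp": [0,0,0.04],"turn": 0,"gripper": -1}
    - {"dp": [0,0,0],"turn": 0,"gripper": -1}

```text
time_s: 23.0
eef_pos: [602.7, -105.3, 51.8]
eef_rot: [-0.0, -0.009, 1.0, 0.0]
ft_force: [-0.4, 0.2, -1.4]
finger_gap: 0.41
finger_force: 29.1
```

>>> apply_moves:
  plan:
    - {"dp": [0,0,0.05],"turn": 0,"gripper": -1}
    - {"dp": [0,0,0.03],"turn": 0,"gripper": -1}
    - {"dp": [0,0,0],"turn": 0,"gripper": -1}

```text
time_s: 23.3
eef_pos: [603.0, -105.3, 49.1]
eef_rot: [0.0, -0.009, 1.0, -0.0]
ft_force: [-0.7, 0.5, 1.6]
finger_gap: 0.408
finger_force: 29.6
```

```bash
python3 - <<'E'
from fit import *
st();W=wrist("w13.png");px=W["pixels"][170:360,325].astype(int)
print([(i+170,*px[i]) for i in range(0,190,4)])
E
```

```text
23.3 [ 603.  -105.3   49.1] F [-0.7  0.5  1.6] gap 0.408 grip 29.6
[(170, np.int64(50), np.int64(98), np.int64(172)), (174, np.int64(49), np.int64(98), np.int64(172)), (178, np.int64(49), np.int64(97), np.int64(172)), (182, np.int64(41), np.int64(68), np.int64(118)), (186, np.int64(34), np.int64(35), np.int64(38)), (190, np.int64(34), np.int64(33), np.int64(36)), (194, np.int64(42), np.int64(41), np.int64(41)), (198, np.int64(44), np.int64(41), np.int64(42)), (202, np.int64(47), np.int64(44), np.int64(44)), (206, np.int64(47), np.int64(43), np.int64(42)), (210, np.int64(48), np.int64(43), np.int64(43)), (214, np.int64(47), np.int64(42), np.int64(42)), (218, np.int64(49), np.int64(43), np.int64(42)), (222, np.int64(176), np.int64(151), np.int64(119)), (226, np.int64(213), np.int64(182), np.int64(146)), (230, np.int64(211), np.int64(180), np.int64(146)), (234, np.int64(211), np.int64(181), np.int64(145)), (238, np.int64(212), np.int64(180), np.int64(145)), (242, np.int64(213), np.int64(181), np.int64(145)), (246, np.int64(217), np.int64(185), np.int64(146)), (250, np.int64(218), np.int
[... 702 characters left out ...]
t64(238), np.int64(120), np.int64(41)), (310, np.int64(237), np.int64(119), np.int64(41)), (314, np.int64(255), np.int64(188), np.int64(58)), (318, np.int64(255), np.int64(186), np.int64(58)), (322, np.int64(255), np.int64(185), np.int64(58)), (326, np.int64(255), np.int64(185), np.int64(57)), (330, np.int64(255), np.int64(185), np.int64(57)), (334, np.int64(255), np.int64(184), np.int64(56)), (338, np.int64(255), np.int64(184), np.int64(55)), (342, np.int64(255), np.int64(184), np.int64(56)), (346, np.int64(197), np.int64(153), np.int64(128)), (350, np.int64(164), np.int64(146), np.int64(132)), (354, np.int64(71), np.int64(46), np.int64(41)), (358, np.int64(67), np.int64(40), np.int64(35))]
```

>>> apply_moves:
  plan:
    - {"dp": [0,0,0.06],"turn": 0,"gripper": -1}
    - {"dp": [0,0,0.05],"turn": 0,"gripper": -1}
    - {"dp": [0,0,0],"turn": 0,"gripper": -1}

```text
time_s: 23.65
eef_pos: [607.0, -105.4, 48.3]
eef_rot: [0.004, -0.008, 1.0, -0.0]
ft_force: [-1.0, 3.6, 23.2]
finger_gap: 0.41
finger_force: 31.6
```

>>> apply_moves:
  plan:
    - {"dp": [0,0,0],"turn": 0,"gripper": 0.05}
    - {"dp": [0,0,0],"turn": 0,"gripper": 0.05}
    - {"dp": [0,0,0],"turn": 0,"gripper": 0.05}
    - {"dp": [0,0,-0.3],"turn": 0,"gripper": 0.05}

```text
time_s: 24.05
eef_pos: [601.2, -105.1, 55.0]
eef_rot: [-0.002, -0.009, 1.0, 0.0]
ft_force: [-0.4, -0.4, 0.7]
finger_gap: 0.524
finger_force: 0.0
```

>>> apply_moves:
  plan:
    - {"dp": [0,0,-0.8],"turn": 0,"gripper": 0.05}
    - {"dp": [0,0,-1],"turn": 0,"gripper": 0.05}
    - {"dp": [0,0,-1],"turn": 0,"gripper": 0.4}
    - {"dp": [0.5,0,-0.8],"turn": 0,"gripper": 0.4}
    - {"dp": [0,0,0],"turn": 0,"gripper": 0.4}

```text
time_s: 24.55
eef_pos: [583.7, -106.1, 205.6]
eef_rot: [0.003, -0.008, 1.0, -0.001]
ft_force: [0.6, 0.4, 0.7]
finger_gap: 0.7
finger_force: 0.0
```

```bash
python3 - <<'E'
from fit import *
st();W=wrist("w14.png")
for x in((546.5,-45),(608.8,-43.5),(547.3,-168),(608.8,-167),(608.8,-105)):
    b=np.array(blobs(W,[pr(W,(*x,78))])[0]); f=lambda q:np.array(hull(W,np.array([q[0],q[1],82.]),np.array([1e-6,0,1.]),15))-b
    s=least_squares(f,x,diff_step=1e-3); print(np.round(s.x,1),np.round(s.fun,1))
to((505.5,211,120),.25);to((482+4,299.7,120),.25)
E
```

```text
24.55 [ 583.7 -106.1  205.6] F [0.6 0.4 0.7] gap 0.7 grip 0.0
[392.7 154.2 372.5 413.5 134.5 174.5] 1253
[548.6 -43.5] [ 0.1  0.1 -0.6  0.4 -0.5  0.5]
[388.7 217.5 370.5 407.5 198.5 236.5] 1098
[612.3 -41.7] [ 0.1  0.1 -1.   0.9 -0.4  0.4]
[259.7 158.5 239.5 279.5 138.5 178.5] 1239
[ 554.4 -167.7] [-0.1 -0.  -0.7  0.9 -0.4  0.5]
[262.3 217.2 243.5 280.5 198.5 235.5] 1093
[ 613.9 -168.5] [-0.1 -0.1 -0.8  1.  -0.8  1. ]
[325.7 215.5 307.5 344.5 196.5 234.5] 1066
[ 611.1 -104.7] [ 0.2  0.1  0.1 -0.2 -0.5  0.4]
at [ 583.4 -106.   203.3] yaw 0.0168 turn -1.554 dp total [-0.074  8.16   2.084]
at [ 583.4 -106.   203.3] yaw 0.0168 turn -1.554 dp total [-0.15  10.43   2.084]
```

Spare A stands at (611,-105), upright and level with its neighbours. Now spare B.

>>> apply_moves:
  plan:
    - {"dp": [0,0,0],"turn": -0.78,"gripper": 0.4}
    - {"dp": [0,0,0],"turn": -0.77,"gripper": 0.4}
    - {"dp": [0,0.95,0],"turn": 0,"gripper": 0.4}
    - {"dp": [0,0.95,0],"turn": 0,"gripper": 0.4}
    - {"dp": [0,0.95,0],"turn": 0,"gripper": 0.4}
    - {"dp": [0,0.95,0],"turn": 0,"gripper": 0.4}
    - {"dp": [0,0.95,0],"turn": 0,"gripper": 0.4}
    - {"dp": [0,0.95,0],"turn": 0,"gripper": 0.4}
    - {"dp": [0,0.95,0],"turn": 0,"gripper": 0.4}
    - {"dp": [0,0.95,0],"turn": 0,"gripper": 0.4}

```text
time_s: 25.6
eef_pos: [506.7, 190.2, 199.3]
eef_rot: [-0.001, -0.124, 0.992, -0.0]
ft_force: [1.2, 0.4, 0.0]
finger_gap: 0.704
finger_force: 0.0
```

>>> apply_moves:
  plan:
    - {"dp": [-0.1,0.95,0],"turn": 0,"gripper": 0.4}
    - {"dp": [-0.1,0.95,0],"turn": 0,"gripper": 0.4}
    - {"dp": [0,0.9,0],"turn": 0,"gripper": 0.4}
    - {"dp": [0,0,0.4],"turn": 0,"gripper": 0.4}
    - {"dp": [0,0,0.8],"turn": 0,"gripper": 0.4}
    - {"dp": [0,0,0.7],"turn": 0,"gripper": 0.4}
    - {"dp": [0,0,0],"turn": 0,"gripper": 0.4}
    - {"dp": [0,0,0],"turn": 0,"gripper": 0.4}

```text
time_s: 26.4
eef_pos: [487.4, 299.2, 123.8]
eef_rot: [-0.001, -0.124, 0.992, -0.0]
ft_force: [0.2, -0.0, -0.6]
finger_gap: 0.705
finger_force: 0.0
```

```bash
python3 - <<'E'
from fit import *
st();W=wrist("w15.png");to((487.8,301.1,67),.25)
b=np.array(blobs(W,[pr(W,(493,302,98))])[0]);w=.25;a=np.array([.5*np.cos(w),.5*np.sin(w),.866])
for L in(13,15,17):
    f=lambda q:np.array(hull(W,np.array([q[0],q[1],97.5]),a,L))-b
    s=least_squares(f,[490,301.],diff_step=1e-3); P=np.array([*s.x,97.5]); print(L,np.round(P,1),np.round(s.fun,1),"grasp",np.round(P-14*a,1))
E
```

```text
26.4 [487.4 299.2 123.8] F [ 0.2 -0.  -0.6] gap 0.705 grip 0.0
at [488.2 299.5 124.8] yaw 0.2495 turn -0.003 dp total [-1.000e-03  4.000e-02  1.445e+00]
[324.9 231.3 297.5 352.5 206.5 255.5] 2277
13 [489.8 300.1  97.5] [ 0.  -0.  -0.7  0.7  0.3 -0.2] grasp [483.1 298.4  85.4]
15 [490.7 300.3  97.5] [ 0.   0.  -0.7  0.7 -0.8  1. ] grasp [483.9 298.6  85.4]
17 [491.6 300.6  97.5] [ 0.   0.1 -0.7  0.6 -1.9  2.1] grasp [484.8 298.8  85.4]
```

>>> apply_moves:
  plan:
    - {"dp": [0.03,0,0.44],"turn": 0,"gripper": 0.4}
    - {"dp": [0,0,0.5],"turn": 0,"gripper": 0.4}
    - {"dp": [0,0,0.5],"turn": 0,"gripper": 0.4}
    - {"dp": [0,0,0],"turn": 0,"gripper": 0.4}
    - {"dp": [0,0,0],"turn": 0,"gripper": -1}
    - {"dp": [0,0,0],"turn": 0,"gripper": -1}
    - {"dp": [0,0,0],"turn": 0,"gripper": -1}
    - {"dp": [0,0,0],"turn": 0,"gripper": -1}
  squeeze: 30

```text
time_s: 27.25
eef_pos: [487.8, 299.8, 68.5]
eef_rot: [0.001, -0.124, 0.992, 0.001]
ft_force: [0.5, -0.1, 7.6]
finger_gap: 0.411
finger_force: 30.4
```

>>> apply_moves:
  plan:
    - {"dp": [-0.1,0,-0.173],"turn": 0,"gripper": -1}
    - {"dp": [-0.15,0,-0.26],"turn": 0,"gripper": -1}
    - {"dp": [-0.2,0,-0.346],"turn": 0,"gripper": -1}
    - {"dp": [-0.1,0,-0.5],"turn": 0,"gripper": -1}
    - {"dp": [0,0,-0.9],"turn": 0,"gripper": -1}
    - {"dp": [0,0,-0.9],"turn": 0,"gripper": -1}
    - {"dp": [0,0,0],"turn": 0,"gripper": -1}

```text
time_s: 27.95
eef_pos: [511.3, 306.3, 196.1]
eef_rot: [0.005, -0.124, 0.992, 0.002]
ft_force: [-0.9, 1.1, -1.7]
finger_gap: 0.411
finger_force: 30.2
```

```bash
cat >> fit.py <<'E'
def prof(W,a=170,b=360):
    px=cv2.blur(W["pixels"],(7,1))[a:b,325].astype(int); d=np.abs(np.diff(px,axis=0)).sum(1)
    print([(a+i+1,int(d[i])) for i in range(len(d)) if d[i]>12])
E
python3 - <<'E'
from fit import *
st();W=wrist("w16.png");prof(W)
to((717,-288,113),.02-np.pi/2)
E
```

```text
27.95 [511.3 306.3 196.1] F [-0.9  1.1 -1.7] gap 0.411 grip 30.2
[(171, 51), (172, 44), (173, 25), (175, 17), (176, 18), (237, 14), (238, 14), (239, 15), (240, 26), (241, 15), (243, 84), (244, 129), (245, 60), (293, 33), (294, 43), (295, 43), (296, 13), (307, 42), (308, 23), (329, 13), (330, 15), (332, 16), (333, 19), (350, 13), (352, 63), (353, 136), (354, 95)]
at [509.9 305.5 193.5] yaw 0.2495 turn 12.002 dp total [-14.939   4.879   2.012]
```

>>> apply_moves:
  plan:
    - {"dp": [0,0,0],"turn": 1,"gripper": -1}
    - {"dp": [0,0,0],"turn": 1,"gripper": -1}
    - {"dp": [0,0,0],"turn": 1,"gripper": -1}
    - {"dp": [0,0,0],"turn": 1,"gripper": -1}
    - {"dp": [0,0,0],"turn": 1,"gripper": -1}
    - {"dp": [0,0,0],"turn": 1,"gripper": -1}
    - {"dp": [0,0,0],"turn": 1,"gripper": -1}
    - {"dp": [0,0,0],"turn": 1,"gripper": -1}
    - {"dp": [0,0,0],"turn": 1,"gripper": -1}
    - {"dp": [0,0,0],"turn": 1,"gripper": -1}

```text
time_s: 29.0
eef_pos: [507.3, 304.1, 188.8]
eef_rot: [-0.0, 0.588, 0.809, -0.001]
ft_force: [0.1, -0.9, 0.2]
finger_gap: 0.411
finger_force: 30.2
```

>>> apply_moves:
  plan:
    - {"dp": [0,0,0],"turn": 1,"gripper": -1}
    - {"dp": [0,0,0],"turn": 1,"gripper": -1}
    - {"dp": [-0.93,0.305,0],"turn": 0,"gripper": -1}
    - {"dp": [-0.93,0.305,0],"turn": 0,"gripper": -1}
    - {"dp": [-0.93,0.305,0],"turn": 0,"gripper": -1}
    - {"dp": [-0.93,0.305,0],"turn": 0,"gripper": -1}
    - {"dp": [-0.93,0.305,0],"turn": 0,"gripper": -1}
    - {"dp": [-0.93,0.305,0],"turn": 0,"gripper": -1}
    - {"dp": [-0.93,0.305,0],"turn": 0,"gripper": -1}
    - {"dp": [-0.93,0.305,0],"turn": 0,"gripper": -1}

```text
time_s: 30.0
eef_pos: [611.2, 7.3, 188.9]
eef_rot: [-0.001, 0.7, 0.714, -0.001]
ft_force: [0.4, 0.8, -0.9]
finger_gap: 0.411
finger_force: 30.2
```

>>> apply_moves:
  plan:
    - {"dp": [-0.93,0.305,0],"turn": 0,"gripper": -1}
    - {"dp": [-0.93,0.305,0],"turn": 0,"gripper": -1}
    - {"dp": [-0.93,0.305,0],"turn": 0,"gripper": -1}
    - {"dp": [-0.93,0.305,0],"turn": 0,"gripper": -1}
    - {"dp": [-0.93,0.305,0],"turn": 0,"gripper": -1}
    - {"dp": [-0.93,0.305,0],"turn": 0,"gripper": -1}
    - {"dp": [-0.93,0.305,0],"turn": 0,"gripper": -1}
    - {"dp": [-0.93,0.305,0],"turn": 0,"gripper": -1}
    - {"dp": [0,0,0],"turn": 0,"gripper": -1}
    - {"dp": [0,0,0],"turn": 0,"gripper": -1}

```text
time_s: 31.0
eef_pos: [714.3, -287.1, 188.0]
eef_rot: [-0.001, 0.7, 0.714, -0.0]
ft_force: [-1.1, -0.1, -1.2]
finger_gap: 0.413
finger_force: 30.3
```

>>> apply_moves:
  plan:
    - {"dp": [0,0,0.6],"turn": 0,"gripper": -1}
    - {"dp": [0,0,0.8],"turn": 0,"gripper": -1}
    - {"dp": [0,0,0.48],"turn": 0,"gripper": -1}
    - {"dp": [0.4,0,0],"turn": 0,"gripper": -1}
    - {"dp": [0.3,0,0],"turn": 0,"gripper": -1}
    - {"dp": [0.12,0,0],"turn": 0,"gripper": -1}
    - {"dp": [0.12,0,0],"turn": 0,"gripper": -1}
    - {"dp": [0.12,0,0],"turn": 0,"gripper": -1}
    - {"dp": [0,0,0],"turn": 0,"gripper": -1}
  squeeze: 25

```text
time_s: 31.9
eef_pos: [716.5, -245.5, 119.3]
eef_rot: [0.004, 0.699, 0.715, 0.0]
ft_force: [-0.5, -9.2, 3.8]
finger_gap: 0.413
finger_force: 32.1
```

>>> apply_moves:
  plan:
    - {"dp": [0.12,0,0],"turn": 0,"gripper": -1}
    - {"dp": [0.12,0,0],"turn": 0,"gripper": -1}
    - {"dp": [0.1,0,0],"turn": 0,"gripper": -1}
    - {"dp": [0,0,0],"turn": 0,"gripper": -1}

```text
time_s: 32.3
eef_pos: [716.9, -231.6, 119.5]
eef_rot: [0.004, 0.699, 0.715, 0.001]
ft_force: [0.7, -7.4, 3.3]
finger_gap: 0.407
finger_force: 34.1
```

>>> apply_moves:
  plan:
    - {"dp": [0.1,0,0],"turn": 0,"gripper": -1}
    - {"dp": [0.08,0,0],"turn": 0,"gripper": -1}
    - {"dp": [0,0,0],"turn": 0,"gripper": -1}

```text
time_s: 32.6
eef_pos: [716.8, -225.4, 119.9]
eef_rot: [0.005, 0.699, 0.715, 0.0]
ft_force: [-0.2, -11.8, 6.0]
finger_gap: 0.415
finger_force: 34.2
```

```bash
python3 - <<'E'
from fit import *
st();W=wrist("w17.png");prof(W,190)
E
```

```text
32.6 [ 716.8 -225.4  119.9] F [ -0.2 -11.8   6. ] gap 0.415 grip 34.2
[(235, 43), (236, 75), (237, 30), (253, 14), (254, 26), (255, 29), (256, 58), (257, 111), (258, 124), (259, 206), (260, 35), (275, 29), (276, 27), (318, 23), (319, 13), (342, 62), (343, 44), (352, 78), (353, 148), (354, 109)]
```

```bash
python3 - <<'E'
from fit import *
W=ld("w17.png");Rt,p=tool()
for L in(15,16.5,18): print(L,tilt3(258.5,275.5,342.5,Rt,p,W,L))
E
```

```text
15 [-0.9 14.1 -9.1  0. ]
16.5 [ -2.8  11.2 -11.7   0. ]
18 [ -4.5   8.8 -13.7   0. ]
```

>>> apply_moves:
  plan:
    - {"dp": [-0.4,0,0],"turn": 0,"gripper": -1}
    - {"dp": [-0.3,0,-0.5],"turn": 0,"gripper": -1}
    - {"dp": [0,0,-1],"turn": -0.5,"gripper": -1}
    - {"dp": [0,0,-0.6],"turn": -1,"gripper": -1}
    - {"dp": [0,0,0],"turn": -1,"gripper": -1}
    - {"dp": [0,0,0],"turn": -1,"gripper": -1}
    - {"dp": [0,0,0],"turn": -1,"gripper": -1}
    - {"dp": [0,0,0],"turn": -1,"gripper": -1}
    - {"dp": [0,0,0],"turn": -1,"gripper": -1}
    - {"dp": [0,0,0],"turn": -1,"gripper": -1}

```text
time_s: 33.65
eef_pos: [714.9, -250.5, 200.0]
eef_rot: [0.0, 0.208, 0.978, 0.0]
ft_force: [0.4, -0.4, -0.4]
finger_gap: 0.41
finger_force: 33.5
```

>>> apply_moves:
  plan:
    - {"dp": [0,0,0],"turn": -1,"gripper": -1}
    - {"dp": [0,0,0],"turn": -1,"gripper": -1}
    - {"dp": [0,0,0],"turn": -0.97,"gripper": -1}
    - {"dp": [0.8,0.7,0],"turn": 0,"gripper": -1}
    - {"dp": [0.8,0.7,0],"turn": 0,"gripper": -1}
    - {"dp": [0.8,0.7,0],"turn": 0,"gripper": -1}
    - {"dp": [0.8,0.7,0],"turn": 0,"gripper": -1}
    - {"dp": [0.6,0.5,0],"turn": 0,"gripper": -1}
    - {"dp": [0,0,0],"turn": 0,"gripper": -1}
    - {"dp": [0,0,0],"turn": 0,"gripper": -1}

```text
time_s: 34.65
eef_pos: [560.5, -121.8, 200.2]
eef_rot: [0.001, -0.011, 1.0, -0.0]
ft_force: [0.5, 0.0, -0.7]
finger_gap: 0.411
finger_force: 33.5
```

```bash
python3 - <<'E'
from pk import *
st();W=wrist("w18.png");prof(W,190);to((547.3,-106,90),.02);blue(W,(547.3,-106,16))
E
```

```text
34.65 [ 560.5 -121.8  200.2] F [ 0.5  0.  -0.7] gap 0.411 grip 33.5
[(194, 18), (208, 14), (209, 96), (210, 54), (211, 17), (212, 19), (213, 13), (219, 13), (225, 25), (226, 13), (227, 18), (253, 14), (254, 14), (255, 20), (256, 68), (257, 125), (258, 121), (259, 208), (260, 38), (275, 16), (276, 37), (277, 17), (307, 33), (308, 42), (311, 19), (312, 15), (341, 33), (342, 157), (343, 122), (344, 16), (352, 63), (353, 123), (354, 85)]
at [ 561.1 -122.4  200.1] yaw 0.0208 turn 0.005 dp total [0.338 0.416 2.752]
exp [339. 165.] box 319 153 359 189 1400
16 xmin/xmax [ 553.6 -128.5] [552.7 -82.9] far/near y -107.1 -105.7
40 xmin/xmax [ 548.1 -128.1] [547.3 -85.8] far/near y -108.3 -107.0
exp [339. 165.] box 376 154 388 189 178
16 xmin/xmax [555.2 -63.3] [555.  -49.5] far/near y -60.5 -57.3
40 xmin/xmax [549.6 -67.7] [549.4 -55. ] far/near y -65.2 -62.1
```

```bash
python3 - <<'E'
from fit import *
W=ld("w18.png");Rt,p=tool();print(W["pixels"][204:232:2,325].astype(int).tolist())
for r in(210,219,226): tilt4((r,258.5,276,342.5),Rt,p,W)
# silhouette width rows near base
for v in(226,232,240): print(v,W["pixels"][v,285:365:4].astype(int).sum(1).tolist())
E
```

```text
[[44, 36, 33], [41, 32, 30], [39, 32, 40], [44, 71, 128], [78, 87, 118], [97, 98, 110], [112, 103, 101], [117, 103, 96], [118, 104, 96], [120, 107, 99], [122, 111, 107], [138, 123, 112], [137, 116, 95], [135, 113, 89]]
tilt 3.5 top 20.5 xoff -1.7 L 12.7 base x 1.1 base below grip 46.5 cost 0.0
tilt -0.3 top 14.5 xoff -7.6 L 15.1 base x -7.9 base below grip 51.6 cost 0.0
tilt -3.4 top 9.8 xoff -11.8 L 17.6 base x -15.2 base below grip 57.2 cost 0.0
226 [235, 285, 353, 362, 339, 114, 128, 128, 245, 369, 373, 335, 295, 288, 298, 278, 247, 316, 85, 124]
232 [443, 249, 228, 294, 209, 132, 289, 328, 332, 336, 336, 339, 341, 340, 419, 468, 470, 431, 127, 126]
240 [443, 445, 386, 97, 239, 314, 325, 327, 334, 335, 336, 340, 340, 337, 336, 333, 443, 455, 448, 126]
```

>>> apply_moves:
  plan:
    - {"dp": [0.25,0.21,0.3],"turn": 0,"gripper": -1}
    - {"dp": [0.26,0.206,0.7],"turn": 0,"gripper": -1}
    - {"dp": [0,0,0.8],"turn": 0,"gripper": -1}
    - {"dp": [0,0,0.8],"turn": 0,"gripper": -1}
    - {"dp": [0,0,0.4],"turn": 0,"gripper": -1}
    - {"dp": [0,0,0.1],"turn": 0,"gripper": -1}
    - {"dp": [0,0,0],"turn": 0,"gripper": -1}

```text
time_s: 35.4
eef_pos: [539.9, -106.7, 74.5]
eef_rot: [-0.0, -0.01, 1.0, 0.0]
ft_force: [0.2, -0.1, -0.4]
finger_gap: 0.409
finger_force: 33.5
```

>>> apply_moves:
  plan:
    - {"dp": [0,0,0.08],"turn": 0,"gripper": -1}
    - {"dp": [0,0,0.08],"turn": 0,"gripper": -1}
    - {"dp": [0,0,0],"turn": 0,"gripper": -1}

```text
time_s: 35.7
eef_pos: [539.5, -106.3, 68.9]
eef_rot: [0.0, -0.01, 1.0, -0.0]
ft_force: [0.3, -0.4, -0.8]
finger_gap: 0.412
finger_force: 33.5
```

```bash
python3 - <<'E'
from fit import *
st();to((540.5,-106,50),.02);W=wrist("w19.png");prof(W,150,285)
E
```

```text
35.7 [ 539.5 -106.3   68.9] F [ 0.3 -0.4 -0.8] gap 0.412 grip 33.5
at [ 539.5 -106.3   68.9] yaw 0.0201 turn 0.001 dp total [-0.024  0.008  0.471]
[(151, 19), (152, 39), (153, 59), (154, 27), (190, 22), (191, 13), (216, 24), (217, 48), (218, 37), (219, 55), (220, 65), (221, 23), (224, 13), (225, 92), (226, 36), (228, 35), (229, 22), (253, 14), (254, 17), (255, 24), (256, 75), (257, 118), (258, 130), (259, 220), (260, 41), (275, 20), (276, 40), (277, 15)]
```

```bash
python3 - <<'E'
from fit import *
W=ld("w19.png");g=lambda *P:np.round(pr(W,P)[1],1)
print("near rim",g(525.3,-106,40),"near floor",g(525.3,-106,16),"panel top",g(500,-106,100))
Rt,p=tool()
for bx in(-3,-6,-9,-12): print(bx,"base near edge z36:",g(p[0]-bx-18,-106,p[2]+18.7-52),"far rim at",g(569.3,-106,40))
print([(150+i,*map(int,x)) for i,x in enumerate(W["pixels"][150:232,325]) if i%3==0 or i>64])
E
```

```text
near rim 214.4 near floor 202.1 panel top 210.2
-3 base near edge z36: 210.8 far rim at 275.1
-6 base near edge z36: 215.2 far rim at 275.1
-9 base near edge z36: 219.5 far rim at 275.1
-12 base near edge z36: 223.7 far rim at 275.1
[(150, 158, 97, 53), (153, 118, 42, 27), (156, 112, 29, 23), (159, 112, 28, 23), (162, 112, 28, 22), (165, 113, 30, 25), (168, 113, 28, 21), (171, 111, 26, 21), (174, 112, 27, 23), (177, 112, 28, 24), (180, 109, 27, 22), (183, 110, 27, 23), (186, 110, 24, 21), (189, 118, 28, 23), (192, 148, 35, 28), (195, 152, 34, 28), (198, 153, 34, 30), (201, 153, 34, 29), (204, 153, 36, 31), (207, 151, 34, 28), (210, 151, 35, 30), (213, 152, 35, 29), (215, 139, 34, 28), (216, 116, 31, 27), (217, 73, 28, 25), (218, 42, 28, 30), (219, 40, 43, 63), (220, 41, 60, 106), (221, 42, 67, 121), (222, 43, 68, 122), (223, 42, 67, 121), (224, 48, 69, 121), (225, 100, 105, 125), (226, 120, 119, 126), (227, 126, 122, 122), (228, 142, 124, 108), (229, 153, 127, 102), (230, 152, 127, 101), (231, 152, 126, 101)]
```

>>> apply_moves:
  plan:
    - {"dp": [0.05,0,0.05],"turn": 0,"gripper": -1}
    - {"dp": [0,0,0.1],"turn": 0,"gripper": -1}
    - {"dp": [0,0,0.08],"turn": 0,"gripper": -1}
    - {"dp": [0,0,0],"turn": 0,"gripper": -1}

```text
time_s: 36.15
eef_pos: [537.3, -106.2, 58.8]
eef_rot: [0.0, -0.01, 1.0, 0.0]
ft_force: [1.1, 0.1, -1.7]
finger_gap: 0.413
finger_force: 33.5
```

>>> apply_moves:
  plan:
    - {"dp": [0,0,0.08],"turn": 0,"gripper": -1}
    - {"dp": [0,0,0.06],"turn": 0,"gripper": -1}
    - {"dp": [0,0,0],"turn": 0,"gripper": -1}

```text
time_s: 36.45
eef_pos: [537.4, -106.3, 53.4]
eef_rot: [0.0, -0.01, 1.0, -0.0]
ft_force: [1.7, 0.3, -2.3]
finger_gap: 0.41
finger_force: 33.5
```

>>> apply_moves:
  plan:
    - {"dp": [0,0,0.05],"turn": 0,"gripper": -1}
    - {"dp": [0,0,0.03],"turn": 0,"gripper": -1}
    - {"dp": [0,0,0],"turn": 0,"gripper": -1}

```text
time_s: 36.75
eef_pos: [537.4, -106.3, 50.4]
eef_rot: [0.0, -0.01, 1.0, -0.0]
ft_force: [1.3, 0.2, -1.1]
finger_gap: 0.417
finger_force: 33.5
```

>>> apply_moves:
  plan:
    - {"dp": [0,0,0.04],"turn": 0,"gripper": -1}
    - {"dp": [0,0,0.03],"turn": 0,"gripper": -1}
    - {"dp": [0,0,0],"turn": 0,"gripper": -1}

```text
time_s: 37.05
eef_pos: [537.9, -106.3, 48.9]
eef_rot: [0.001, -0.01, 1.0, -0.0]
ft_force: [-1.1, 1.3, 13.8]
finger_gap: 0.412
finger_force: 35.0
```

>>> apply_moves:
  plan:
    - {"dp": [0,0,0],"turn": 0,"gripper": 0.05}
    - {"dp": [0,0,0],"turn": 0,"gripper": 0.05}
    - {"dp": [0,0,0],"turn": 0,"gripper": 0.05}
    - {"dp": [0,0,-0.3],"turn": 0,"gripper": 0.05}
    - {"dp": [0,0,-0.8],"turn": 0,"gripper": 0.05}
    - {"dp": [0,0,-1],"turn": 0,"gripper": 0.05}
    - {"dp": [0,0,-1],"turn": 0,"gripper": 0}
    - {"dp": [0.5,0,-0.8],"turn": 0,"gripper": 0}
    - {"dp": [0,0,0],"turn": 0,"gripper": 0}
    - {"dp": [0,0,0],"turn": 0,"gripper": 0}

```text
time_s: 38.05
eef_pos: [517.3, -106.7, 204.8]
eef_rot: [0.001, -0.01, 1.0, -0.0]
ft_force: [0.4, 0.2, -0.6]
finger_gap: 0.499
finger_force: 0.0
```

```bash
python3 - <<'E'
from fit import *
st();W=wrist("w20.png")
for x in((546.5,-45),(608.8,-43.5),(547.3,-168),(608.8,-167),(608.8,-105),(547.3,-106)):
    b=np.array(blobs(W,[pr(W,(*x,78))])[0]); f=lambda q:np.array(hull(W,np.array([q[0],q[1],82.]),np.array([1e-6,0,1.]),15))-b
    s=least_squares(f,x,diff_step=1e-3); print(np.round(s.x,1),np.round(s.fun,1))
to((441.5,-109.2,160),.02-np.pi/2)
E
```

```text
38.05 [ 517.3 -106.7  204.8] F [ 0.4  0.2 -0.6] gap 0.499 grip 0.0
[387.2 220.5 369.5 406.5 201.5 239.5] 1089
[548.1 -43.1] [ 0.4  0.1 -1.1  0.7 -0.4  0.4]
[387.2 220.5 369.5 406.5 201.5 239.5] 1089
[548.1 -43.1] [ 0.4  0.1 -1.1  0.7 -0.4  0.4]
[263.5 223.7 244.5 281.5 205.5 241.5] 1071
[ 553.8 -167.9] [-0.2 -0.1 -0.7  0.9 -1.3  1.4]
[263.5 223.7 244.5 281.5 205.5 241.5] 1071
[ 553.8 -167.9] [-0.2 -0.1 -0.7  0.9 -1.3  1.4]
[324.8 273.3 307.5 341.5 255.5 290.5] 961
[ 610.3 -105.2] [-0.2 -0.1 -0.1  0.2 -0.9  1. ]
[325.1 220.1 306.5 343.5 201.5 238.5] 1059
[ 548.8 -105.9] [-0.1  0.   0.2 -0.2 -0.9  0.9]
at [ 517.  -106.6  203.7] yaw 0.0201 turn 10.472 dp total [-0.027 -1.888  1.094]
```

Both spares are in place at (610,-105) and (549,-106). Now I'll shut the drawer.

>>> apply_moves:
  plan:
    - {"dp": [0,0,0],"turn": 1,"gripper": -0.1}
    - {"dp": [0,0,0],"turn": 1,"gripper": -0.1}
    - {"dp": [0,0,0],"turn": 1,"gripper": -0.1}
    - {"dp": [0,0,0],"turn": 1,"gripper": -0.1}
    - {"dp": [0,0,0],"turn": 1,"gripper": -0.1}
    - {"dp": [0,0,0],"turn": 1,"gripper": -0.1}
    - {"dp": [0,0,0],"turn": 1,"gripper": -0.1}
    - {"dp": [0,0,0],"turn": 1,"gripper": -0.1}
    - {"dp": [0,0,0],"turn": 1,"gripper": -0.1}
    - {"dp": [0,0,0],"turn": 1,"gripper": -0.1}

```text
time_s: 39.1
eef_pos: [516.6, -106.4, 201.9]
eef_rot: [-0.001, 0.676, 0.736, -0.001]
ft_force: [0.2, 0.0, 0.0]
finger_gap: 0.446
finger_force: 0.0
```

>>> apply_moves:
  plan:
    - {"dp": [0,0,0],"turn": 0.47,"gripper": -0.1}
    - {"dp": [0,-0.9,0.2],"turn": 0,"gripper": -0.1}
    - {"dp": [0,-0.99,0.4],"turn": 0,"gripper": -0.1}
    - {"dp": [0,0,0.4],"turn": 0,"gripper": -0.1}
    - {"dp": [0,0,0],"turn": 0,"gripper": -0.1}
    - {"dp": [0,0,0],"turn": 0,"gripper": -0.1}

```text
time_s: 39.7
eef_pos: [442.0, -108.2, 163.1]
eef_rot: [-0.001, 0.7, 0.714, -0.0]
ft_force: [-0.9, 0.2, 0.0]
finger_gap: 0.448
finger_force: 0.0
```

```bash
python3 - <<'E'
from fit import *
st();W=wrist("w21.png");to((441.3,-109.2,65.5),.02-np.pi/2)
print("exp bar col",pr(W,(441.3,-90,82)))
r=W["pixels"][int(pr(W,(441.3,-75,82))[1])].astype(int)
print([(c,*r[c]) for c in range(295,356,3)])
E
```

```text
39.7 [ 442.  -108.2  163.1] F [-0.9  0.2  0. ] gap 0.448 grip 0.0
at [ 442.6 -108.3  163.6] yaw -1.5501 turn 0.004 dp total [-0.022 -0.034  2.453]
exp bar col [325.65621496 185.25704585]
[(295, np.int64(211), np.int64(127), np.int64(68)), (298, np.int64(227), np.int64(141), np.int64(76)), (301, np.int64(224), np.int64(138), np.int64(75)), (304, np.int64(184), np.int64(112), np.int64(61)), (307, np.int64(159), np.int64(96), np.int64(52)), (310, np.int64(161), np.int64(98), np.int64(54)), (313, np.int64(209), np.int64(126), np.int64(68)), (316, np.int64(224), np.int64(138), np.int64(75)), (319, np.int64(230), np.int64(143), np.int64(77)), (322, np.int64(236), np.int64(148), np.int64(79)), (325, np.int64(150), np.int64(135), np.int64(120)), (328, np.int64(200), np.int64(184), np.int64(166)), (331, np.int64(218), np.int64(203), np.int64(183)), (334, np.int64(203), np.int64(187), np.int64(168)), (337, np.int64(191), np.int64(132), np.int64(94)), (340, np.int64(218), np.int64(132), np.int64(71)), (343, np.int64(216), np.int64(130), np.int64(71)), (346, np.int64(173), np.int64(104), np.int64(58)), (349, np.int64(143), np.int64(88), np.int64(50)), (352, np.int64(164), np.int64(99), np.int64(54)), (355, np.int64(176), np.int64(106), np.int64(58))]
```

>>> apply_moves:
  plan:
    - {"dp": [0,0.06,0.7],"turn": 0,"gripper": -0.1}
    - {"dp": [0,0,0.9],"turn": 0,"gripper": -0.1}
    - {"dp": [0,0,0.6],"turn": 0,"gripper": -0.1}
    - {"dp": [0,0,0.25],"turn": 0,"gripper": -0.1}
    - {"dp": [0,0,0],"turn": 0,"gripper": -1}
    - {"dp": [0,0,0],"turn": 0,"gripper": -1}
    - {"dp": [0,0,0],"turn": 0,"gripper": -1}
    - {"dp": [0,0,0],"turn": 0,"gripper": -1}
  squeeze: 60

```text
time_s: 40.55
eef_pos: [445.1, -108.4, 66.6]
eef_rot: [0.001, 0.7, 0.714, 0.001]
ft_force: [1.5, 1.0, -1.6]
finger_gap: 0.093
finger_force: 58.9
```

>>> apply_moves:
  plan:
    - {"dp": [0,0.15,0],"turn": 0,"gripper": -1}
    - {"dp": [0,0.3,0],"turn": 0,"gripper": -1}
    - {"dp": [0,0.4,0],"turn": 0,"gripper": -1}
    - {"dp": [0,0.45,0],"turn": 0,"gripper": -1}
    - {"dp": [0,0.45,0],"turn": 0,"gripper": -1}
    - {"dp": [0,0.45,0],"turn": 0,"gripper": -1}
    - {"dp": [0,0.45,0],"turn": 0,"gripper": -1}
    - {"dp": [0,0.35,0],"turn": 0,"gripper": -1}
    - {"dp": [0,0.25,0],"turn": 0,"gripper": -1}
    - {"dp": [0,0.15,0],"turn": 0,"gripper": -1}

```text
time_s: 41.55
eef_pos: [581.1, -105.0, 66.6]
eef_rot: [0.0, 0.7, 0.714, 0.0]
ft_force: [-3.4, 3.3, 8.7]
finger_gap: 0.089
finger_force: 60.0
```

Target 591.5.

>>> apply_moves:
  plan:
    - {"dp": [0,0.12,0],"turn": 0,"gripper": -1}
    - {"dp": [0,0.1,0],"turn": 0,"gripper": -1}
    - {"dp": [0,0.06,0],"turn": 0,"gripper": -1}
    - {"dp": [0,0.04,0],"turn": 0,"gripper": -1}
    - {"dp": [0,0,0],"turn": 0,"gripper": -1}

```text
time_s: 42.05
eef_pos: [591.5, -104.7, 66.5]
eef_rot: [-0.001, 0.7, 0.714, -0.001]
ft_force: [-7.0, 2.8, 11.3]
finger_gap: 0.092
finger_force: 60.4
```

>>> apply_moves:
  plan:
    - {"dp": [0,0,0],"turn": 0,"gripper": -0.2}
    - {"dp": [0,0,0],"turn": 0,"gripper": -0.2}
    - {"dp": [0,0,0],"turn": 0,"gripper": -0.2}
    - {"dp": [0,0,-0.4],"turn": 0,"gripper": -0.2}
    - {"dp": [0,0,-0.9],"turn": 0,"gripper": -0.2}
    - {"dp": [0,0,-0.9],"turn": 0,"gripper": -0.2}
    - {"dp": [0,0,-0.5],"turn": 0,"gripper": -0.2}
    - {"dp": [0,0,0],"turn": 0,"gripper": -0.2}
    - {"dp": [0,0,0],"turn": 0,"gripper": -0.2}

```text
time_s: 42.95
eef_pos: [593.0, -105.2, 174.6]
eef_rot: [0.001, 0.7, 0.714, 0.0]
ft_force: [-1.0, -0.0, -0.1]
finger_gap: 0.399
finger_force: 0.0
```

```bash
python3 - <<'E'
from fit import *
st();W=wrist("w22.png");e=pr(W,(591,-75,82));print("exp",e)
r=W["pixels"][int(e[1])].astype(int);c=[i for i in range(290,365) if r[i].min()>110];print(c[:1],c[-1:],"bar x",atz(W,np.mean(c),e[1],82)[0])
W3=ld("w3.png");e=pr(W3,(591,-75,82));r=W3["pixels"][int(e[1])].astype(int);c=[i for i in range(290,365) if r[i].min()>110];print("before",c[:1],c[-1:],atz(W3,np.mean(c),e[1],82)[0])
E
```

```text
42.95 [ 593.  -105.2  174.6] F [-1.  -0.  -0.1] gap 0.399 grip 0.0
exp [324.09520511 167.31735857]
[318] [328] bar x 590.1043853476905
before [321] [333] 590.1444361893274
```

The handle is back exactly where it started, so the drawer is shut.

```bash
python3 -c "
from station import order
print(order.job_done())"
```

```text
the job is handed in; nothing more can be done
None
```

I handed the job in at about 43 s of the 72 s limit: both spares measured upright in pockets 1 and 4 before closing, and the handle measured back at its starting position, so the drawer is shut; no verdict came back, and I took no picture inside the closed drawer.

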